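# Release the mended cup from the ratchet clamp and set three cups on their own saucers

## Task

The glue on the black cup has set. First, while the cup stays put, lift the red pawl of the bar clamp clear of the teeth and draw the toothed bar back by its black grip, about as far as it goes, so that the jaw is well off the cup; then stand all three cups upright on the middle of their own saucers: the black cup with the gold seams on the black saucer with the gold rim, the pale cup on the pale one, the small brown cup on the small brown one. Do not knock the glue bottle or the yellow-lidded jar, and do not tip a cup over.

Things in the scene. Friction and masses are not known exactly. Their poses are not given: they have to be found in the camera images.
- mended_mid (a point): Mended cup: black with thin gold seams, 68 mm across, 71 high, foot 58 mm. It starts in the bar clamp on a board 14 mm above the table; two cork-faced blue jaws, 50 mm wide, tops 71 and 74 mm above the table, touch it on the two sides that lie along the clamp; its sides across the clamp are free. Hollow, open on top. Point: on its axis, half-way up; z up.
- cream_mid (a point): Pale cup: pale grey-white with dark grey marks, 70 mm across, 61 high, foot 63 mm, on the table. Hollow, open on top. Point: on its axis, half-way up; z up.
- brown_mid (a point): Brown cup: small, red-brown, 52 mm across the rim, narrowing to a 34 mm foot, 43 high, on the table. Hollow, open on top. Point: on its axis, half-way up; z up.
- saucer_black: Mended cup's saucer: black with a gold rim line. Fixed. Round dish 116 mm across, 10 mm high; flat floor 78 mm across, 4 mm above the table, then sides sloping up to the rim. Origin: centre of its underside, on the table; z up.
- saucer_cream: Pale cup's saucer: pale grey-white with a dark grey rim line. Fixed. Round dish 120 mm across, 10 mm high; flat floor 82 mm across, 4 mm above the table, then sides sloping up to the rim. Origin: centre of its underside, on the table; z up.
- saucer_brown: Brown cup's saucer: the smallest, red-brown. Fixed. Round dish 94 mm across, 10 mm high; flat floor 56 mm across, 4 mm above the table, then sides sloping up to the rim. Origin: centre of its underside, on the table; z up.
- pawl_tab (a point): Red upright tab of the clamp's pawl, 15 mm long, 11 mm thick (along y), point 76 mm above the table, top 13 mm higher; at rest x points level along the clamp to the cup, y across, z up. Pivot pin along y, 47 mm from the point along -x, 10 mm below it: lifted, the tab swings up and back, up to 0.75 rad; clear of the bar's teeth once 8 mm higher. Stiff (1 N): stays where left. Free on both y sides above 55 mm.
- bar_grip (a point): Black upright grip at the outer end of the toothed bar: round, 20 mm thick, top 91 mm above the table; point on its axis, 70 mm above the table (bar top 48). x points along the bar to the cup, y across. With the pawl clear, bar and jaw slide along -x, away from the cup, up to 34 mm with about 2 N and stay where left. The blue guide, 32 mm wide, 72 high, begins 50 mm from the point along +x.
- glue_mid (a point): Bystander: glue bottle with a red cap, 52 mm across, 140 high, loose. Point half-way up.
- jar_mid (a point): Bystander: white and grey paint jar with a yellow lid, 43 mm across, 52 high, loose. Point half-way up.
There are look-alikes about, which are no part of the job. What is shaped like the part that bears cream_mid but pink or purple is not meant.

How it is judged:
By the outcome, as a careful person would: the job done as asked, in the order asked, and still so for the second after the job is handed in, with the robot touching nothing.
It also fails if it takes over 109 s, if anything falls off the work surface, if the arm or the gripper's body presses on something with over 40 N, if the wrist force passes 120 N, or if a joint passes its speed limit or range.

## Robot

A 7-joint arm with a two-finger parallel gripper is mounted at the origin on the work surface; the furniture and walls round the work are solid. World frame = base frame: x ahead of the robot, y to its left, z up, the work surface at z = 0. Lengths are in mm, angles in rad, forces in N, time in s.
With the tool pointing down it reaches from about 350 to 900 mm from the base axis. Payload 19.9 kg.
Tool frame: the origin (TCP) lies between the finger pads; the fingertips stand 19 mm ahead of it and the grasp point (between the pads) is the TCP; z points along the fingers, y is the line along which they close (so a half turn about z gives the same grasp; the last joint's range is limited). The gripper opens to 94 mm and grips with 3 to 60 N. Pads are 16 mm wide; open, the fingers measure 119 mm over their backs; the gripper's body (75 mm by 177 mm) begins 78 mm behind the grasp point.
Start: joints at [1.101, 0.417, -0.01, 1.614, 0.005, 1.111, -0.053], TCP at [259.852, -568.396, 184.725] pointing down, gripper open.
Joint ranges: [-2.81, 2.81], [-0.39, 2.02], [-1.27, 1.25], [0.06, 2.57], [-1.19, 4.33], [0.19, 2], [-2.82, 2.82]. Speed limits (rad/s): [1.89, 1.89, 2.39, 2.39, 3.01, 3.01, 3.01].

## Interface

Orientations are given as a unit quaternion [w, x, y, z].
In Python, from workcell import env gives the robot as it stands.
- The arm moves only by the tool servo_tool, never from a script. Its argument "increments" is a list of rows, each a list of 7 numbers: the shift along the tool's x, y, z in mm, then the turn, a rotation vector about the tool's x, y, z in rad, then the opening, from -1 (shut) to 1 (fully open). In form: [[tx, ty, tz, ax, ay, az, jaw], ...]. A call has 1 to 5 rows; each row is the pose to reach, as a shift and turn from the pose commanded when the call began, along the tool's axes at that moment; what a row does not reach only later rows make up. A row lasts 1/12 s, in which the tool goes at most 41.7 mm and 7.16 degrees, less where a joint would pass 70% of its speed; a pose out of reach is approached as far as the arm can. A call with a gripper value outside its range is refused whole. The fingers move at their own pace and stop on an object; "newtons" is the grip in N (left out, the last holds). Time passes only in rows, so rows that repeat a pose let the fingers close. It gives the time, the measured TCP pose, the force, the opening and the grip force at its end, in the units of the state.
- env.read_state(): the state, without advancing time (a new reading comes with each control period).
- env.camera(name): name is "side" or "top" or "wrist"; returns (picture, depth): 384x512x3 uint8, red, green, blue; 384x512 float32, mm along the optical axis (not along the pixel's ray), 0 where there is no reading.
- env.camera_info(name): a dict with "fovy" (degrees; the focal length in pixels is half the picture's height over the tangent of half this angle, whatever the lens; pixels are square), "cx", "cy" (the principal point, pixels), "position" and "attitude" of the camera in the world. Camera axes: x right, y up, looking along -z (the intrinsics and any distortion apply to the point x, -y, -z); pixel columns grow to the right and rows downward; lengths in mm; the calibration is good to about 2 mm. A picture is of the moment at which its call begins: read the wrist's pose just before it. camera_info takes no time and is no camera call; for the wrist camera it gives the pose at the moment of the call.
- env.hand_in(): hands the job in; it is judged then, once.
Trained networks look in the newest picture that a camera, given by its name, has taken for a name from the list of things; names that differ only in an ending like _2 or _b are one class to them, and where a whole thing is asked for, a point or a joint stands for the part that bears it (a point fixed in the world has none). Each returns a list of dicts, best first, with "p" (0 to 1); they miss things now and then, are a little off and sometimes report something else, mostly with a low value. They report only what shows in the picture. A call takes as long as a camera call. They do not tell look-alikes from the thing itself.
- env.recognise(camera, thing): "at" ([row, column] in pixels, amid what is visible of it).
- env.tip_of(camera, thing): "at" ([row, column] in pixels: a listed point, or the origin of a listed thing).
The state is a dict: "time": time; "joint_pos": joint angles; "joint_vel": joint speeds; "joint_torque": joint torques, N m; "tcp_pos": TCP position; "eef_rot": TCP orientation; "wrist_force": force on the tool from outside, world axes, zero at the start; "ft_torque": the same for the moment, N m; "finger_gap": finger opening in mm; "grasp_force": force on a finger pad.
Only numpy, scipy, OpenCV 4.12 (cv2) and the standard library are available. Lean on these libraries where they do the work, as an engineer would, in place of code of your own. Each camera call takes 0.05 s, during which the arm holds its last target. There are 200 camera calls.

## Working session

There is one attempt and no reset: what is moved stays moved. The work goes in short steps, Python scripts to look and compute and a tool call to move; the robot and the scene stay as the last step left them, time stands still between calls to the robot, and variables do not carry over. Pictures are saved under pics/ and viewed, at most 14 in all, crops included, and the job is handed in when it is done.

Besides the shell and the picture viewer there is one more tool, called after ">>>" as name([rows], argument=value, ...), one row to a line, values as JSON. servo_tool: Moves the arm, as the interface text tells. Its arguments: {"type":"object","properties":{"increments":{"type":"array","items":{"type":"array","items":{"type":"number"}}},"newtons":{"type":"number"}},"required":["increments"]}

```bash
mkdir -p pics; ls; cat > h.py <<'E'
import numpy as np, cv2
from workcell import env
from scipy.spatial.transform import Rotation as R
def rot(q): return R.from_quat([q[1],q[2],q[3],q[0]])
def att(a):
    a=np.array(a,float)
    return a if a.shape==(3,3) else rot(a).as_matrix()
def shot(n,save=None):
    i=env.camera_info(n); p,d=env.camera(n)
    if save: cv2.imwrite(f'pics/{save}.png',p[:,:,::-1])
    return i,p,d
def K(i): return 192/np.tan(np.radians(i['fovy'])/2)
def px2w(i,r,c,depth=None,z=None):
    f=K(i); v=np.array([(c-i['cx'])/f,-(r-i['cy'])/f,-1.]); M=att(i['attitude']); o=np.array(i['position'])
    w=M@v
    t=depth if depth is not None else (z-o[2])/w[2]
    return o+t*w
def w2px(i,P):
    f=K(i); q=att(i['attitude']).T@(np.array(P)-np.array(i['position']))
    return i['cy']+f*q[1]/q[2]*1.0, i['cx']-f*q[0]/q[2]
def cloud(i,d):
    rr,cc=np.mgrid[:384,:512]; f=K(i)
    v=np.stack([(cc-i['cx'])/f,-(rr-i['cy'])/f,-np.ones_like(rr,float)],-1)*d[...,None]
    return v@att(i['attitude']).T+np.array(i['position'])
E
python3 - <<'E'
from h import *
for n in ['top','side']:
    i,p,d=shot(n,n+'0'); print(n,i)
    for t in ['mended_mid','cream_mid','brown_mid','saucer_black','saucer_cream','saucer_brown','pawl_tab','bar_grip','glue_mid','jar_mid']:
        z={'mended_mid':49.5,'cream_mid':30,'brown_mid':21,'pawl_tab':76,'bar_grip':70,'glue_mid':70,'jar_mid':26}.get(t,0)
        for o in env.tip_of(n,t)[:3]:
            r,c=o['at']; print(t,round(o['p'],2),np.round(o['at']),np.round(px2w(i,r,c,z=z)))
E
```

```text
pics
top {'fovy': 46.09581197212615, 'cx': 258.55605491311104, 'cy': 194.0602360343842, 'position': array([ 280.72120104,   22.21007605, 1569.48723174]), 'attitude': array([-0.70568428, -0.04293437,  0.04272198,  0.70593284])}
mended_mid 0.72 [173. 390.] [ 539. -426.   50.]
cream_mid 0.92 [252. 157.] [272. 366.  30.]
cream_mid 0.88 [249. 330.] [ 279. -219.   30.]
cream_mid 0.6 [162. 246.] [581.  66.  30.]
brown_mid 0.51 [205. 162.] [433. 354.  21.]
saucer_black 0.98 [207. 289.] [427. -84.   0.]
saucer_cream 0.92 [166. 288.] [571. -83.   0.]
saucer_brown 0.84 [207. 242.] [425.  82.   0.]
bar_grip 0.7 [218. 344.] [ 385. -262.   70.]
glue_mid 0.77 [131. 348.] [ 680. -283.   70.]
glue_mid 0.71 [166. 288.] [557. -77.  70.]
glue_mid 0.44 [194. 371.] [ 462. -354.   70.]
jar_mid 0.5 [175. 142.] [535. 427.  26.]
side {'fovy': 46.83052083457174, 'cx': 250.98801478960075, 'cy': 193.33285346635495, 'position': array([ 332.13696395, 1212.78841343,  661.89204114]), 'attitude': array([-0.06194529, -0.02298573,  0.52529043,  0.84835394])}
mended_mid 0.5 [145. 246.] [ 548. -420.   50.]
cream_mid 0.84 [174. 316.] [ 274. -235.   30.]
cream_mid 0.65 [205. 213.] [581.  57.  30.]
cream_mid 0.59 [277. 317.] [271. 361.  30.]
brown_mid 0.93 [268. 247.] [439. 342.  21.]
saucer_black 0.59 [198. 268.] [426. -82.   0.]
saucer_black 0.26 [144. 249.] [ 557. -577.    0.]
saucer_cream 0.8 [193. 225.] [571. -86.   0.]
saucer_cream 0.58 [152. 209.] [ 705. -446.    0.]
saucer_brown 0.57 [223. 263.] [426.  83.   0.]
saucer_brown 0.21 [269. 249.] [437. 318.   0.]
pawl_tab 0.62 [145. 264.] [ 471. -362.   76.]
bar_grip 0.75 [160. 286.] [ 384. -248.   70.]
glue_mid 0.84 [152. 210.] [ 660. -268.   70.]
jar_mid 0.84 [283. 200.] [535. 422.  26.]
```

```bash
python3 - <<'E'
import cv2
a=cv2.imread('pics/top0.png'); 
cv2.imwrite('pics/v1.png',cv2.resize(a[90:290,110:430],(800,500),interpolation=cv2.INTER_CUBIC))
E
```

```text
(no output)
```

View pics/v1.png

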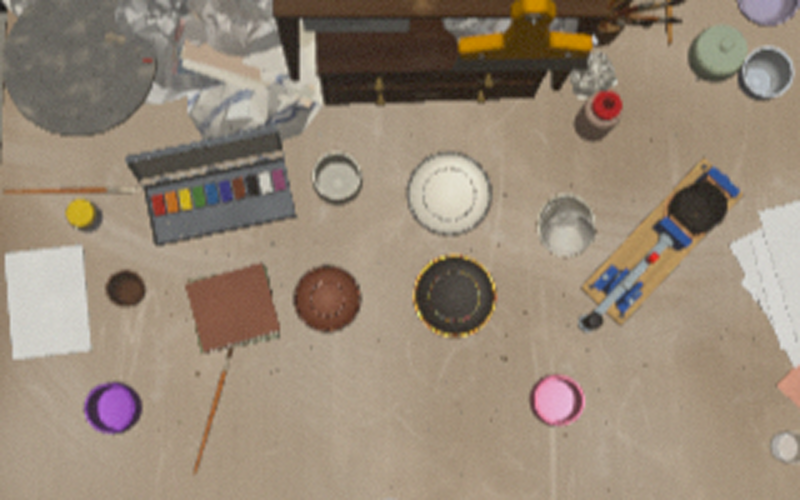

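View pics/side0.png

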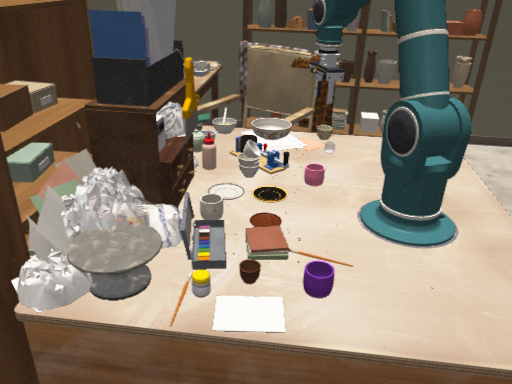

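The pictures show the clamp running diagonally from the grip (top px 344,218) to the black cup (390,173). The pale cup is at (246,162). Pink and purple look-alikes stand at (330,249) and (157,252), and a pale stack stands at (336,180) beside the clamp. Next I'll check obstacle heights and the state.

```bash
python3 - <<'E'
from h import *
i,p,d=shot('top'); s=env.read_state(); print(s['tcp_pos'],rot(s['eef_rot']).as_matrix().round(3),s['finger_gap'])
w=env.camera_info('wrist'); print(w, rot(s['eef_rot']).inv().apply(np.array(w['position'])-s['tcp_pos']))
P=cloud(i,d).reshape(-1,3); P=P[d.ravel()>0]
# max height grid 40mm
print('x\\y',list(range(480,-640,-40)))
for x in range(760,240,-40):
    row=[]
    for y in range(480,-640,-40):
        m=(abs(P[:,0]-x)<20)&(abs(P[:,1]-y)<20); row.append(int(P[m,2].max()) if m.any() else -9)
    print(x,row)
E
```

```text
[ 259.86574315 -568.39862035  184.72707261] [[ 0.909  0.416 -0.   ]
 [ 0.416 -0.909  0.   ]
 [-0.    -0.    -1.   ]] 93.94304439057565
{'fovy': 69.1936875258649, 'cx': 256.9914989213417, 'cy': 196.3552172602053, 'position': array([ 331.80395953, -535.06777494,  385.34084018]), 'attitude': array([ 0.8335352 , -0.11653037,  0.07467713, -0.53484864])} [  79.27977317   -0.41474155 -200.61525746]
x\y [480, 440, 400, 360, 320, 280, 240, 200, 160, 120, 80, 40, 0, -40, -80, -120, -160, -200, -240, -280, -320, -360, -400, -440, -480, -520, -560, -600]
760 [112, 113, 113, 144, 155, 177, 176, 165, 132, 569, 659, 661, 663, 663, 666, 665, 665, 644, 462, 209, 212, 217, 39, 93, 86, 59, 57, 9]
720 [113, 113, 112, 113, 140, 154, 148, 136, 89, 567, 553, 444, 621, 621, 625, 624, 651, 442, 463, 186, 38, 8, 7, 75, 75, 55, 57, 11]
680 [110, 117, 112, 113, 114, 42, 70, 100, 81, 60, 178, 179, 182, 181, 288, 421, 423, 307, 293, 139, 113, 7, 7, 6, 7, 56, 50, 8]
640 [113, 111, 110, 113, 6, 25, 115, 116, 119, 43, 5, 7, 8, 5, 18, 8, 6, 8, 7, 120, 113, 9, 7, 8, 7, 8, 6, 5]
600 [8, 8, 7, 119, 120, 121, 121, 119, 5
[... 248 characters left out ...]
, 5, 140, 143, 119, 21, 73, 90, 87, 9, 16, 80, 75]
480 [9, 9, 7, 10, 27, 24, 11, 36, 30, 6, 13, 6, 10, 12, 14, 14, 10, 119, 101, 120, 18, 92, 76, 15, 11, 15, 76, 29]
440 [12, 13, 46, 46, 52, 36, 40, 41, 38, 15, 16, 15, 6, 14, 13, 18, 13, 8, 8, 73, 76, 89, 16, 6, 10, 15, 79, 45]
400 [9, 10, 43, 44, 41, 38, 44, 44, 39, 14, 12, 13, 6, 14, 11, 14, 14, 8, 95, 96, 75, 17, 10, 8, 9, 14, 76, 72]
360 [11, 9, 9, 9, 5, 33, 42, 39, 41, 15, 17, 9, 8, 16, 15, 14, 8, 8, 87, 90, 7, 7, 7, 9, 8, 14, 14, 16]
320 [10, 9, 9, 55, 7, 9, 14, 8, 7, 6, 6, 8, 8, 6, 7, 7, 8, 66, 62, 8, 6, 6, 5, 10, 6, 580, 555, 349]
280 [7, 7, 72, 65, 60, 7, 13, 6, 7, 5, 6, 8, 5, 6, 7, 8, 6, 69, 66, 6, 7, 7, 8, 592, 615, 616, 451, 320]
```

```bash
cat > go.py <<'E'
import sys; from h import *
# go x y z yawdeg [tilt rad about tool y] -> row in tool axes (tool x heading yaw, z down)
a=[float(v) for v in sys.argv[1:]]; s=env.read_state()
y=np.radians(a[3]); X=[np.cos(y),np.sin(y),0]; M=np.array([X,np.cross([0,0,-1],X),[0,0,-1]]).T
T=R.from_matrix(M)*R.from_rotvec([0,a[4] if len(a)>4 else 0,0])
c=rot(s['eef_rot']); print(np.round(c.inv().apply(np.array(a[:3])-s['tcp_pos']),1),np.round((c.inv()*T).as_rotvec(),3),'gap',round(s['finger_gap'],1),'t',s['time'],'j',np.round(s['joint_pos'],2))
E
python3 go.py 420 -400 300 -45
```

```text
[ 215.7  -86.6 -115.3] [-0.     0.     1.214] gap 93.9 t 1.15 j [ 1.1   0.42 -0.01  1.61  0.    1.11 -0.05]
```

>>> servo_tool([
  [20, -8, -40, 0, 0, 0.12, 1],
  [60, -25, -80, 0, 0, 0.24, 1],
  [100, -40, -115, 0, 0, 0.36, 1],
  [135, -54, -115, 0, 0, 0.48, 1],
  [170, -68, -115, 0, 0, 0.6, 1],
])

```text
time: 1.57
tcp_pos: [368.5, -455.4, 298.5]
eef_rot: [0.001, 0.997, -0.081, 0.001]
wrist_force: [0.7, -0.3, -0.3]
finger_gap: 93.5
grasp_force: 0.0
```

```bash
python3 go.py 420 -400 300 -45
```

```text
[ 41.8 -63.   -1.5] [ 0.001 -0.003  0.623] gap 93.5 t 1.5667 j [ 0.82  0.26  0.02  1.57 -0.    1.31 -0.89]
```

>>> servo_tool([
  [20, -30, 0, 0, 0, 0.12, 1],
  [41, -63, 0, 0, 0, 0.24, 1],
  [41, -63, 0, 0, 0, 0.36, 1],
  [41, -63, 0, 0, 0, 0.48, 1],
  [41, -63, 0, 0, 0, 0.61, 1],
])

```text
time: 1.98
tcp_pos: [418.2, -399.3, 295.8]
eef_rot: [-0.0, 0.928, -0.372, 0.0]
wrist_force: [0.2, -0.2, 0.5]
finger_gap: 93.7
grasp_force: 0.0
```

```bash
cat > see.py <<'E'
import sys; from h import *
i,p,d=shot('wrist',sys.argv[1]); Z={'mended_mid':49.5,'cream_mid':30,'brown_mid':21,'pawl_tab':76,'bar_grip':70,'glue_mid':70,'jar_mid':26}
for t in sys.argv[2:]:
    for o in env.tip_of('wrist',t)[:2]:
        r,c=o['at']; print(t,round(o['p'],2),np.round(o['at']),np.round(px2w(i,r,c,z=Z.get(t,0)),1))
np.savez('last.npz',d=d,p=p,C=cloud(i,d))
E
python3 see.py w1 mended_mid pawl_tab bar_grip glue_mid; python3 go.py 420 -400 300 -45
```

```text
mended_mid 0.89 [106. 215.] [ 531.8 -419.5   49.5]
mended_mid 0.21 [217.  83.] [ 561.8 -127.    49.5]
pawl_tab 0.63 [166. 212.] [ 470.8 -354.7   76. ]
bar_grip 0.85 [236. 212.] [ 389.1 -268.9   70. ]
glue_mid 0.66 [100.  80.] [ 670.3 -285.1   70. ]
[ 1.7 -1.7 -4.3] [-0.     0.     0.032] gap 93.8 t 2.2333 j [ 0.67  0.25  0.05  1.59 -0.01  1.3  -1.6 ]
```

View pics/w1.png

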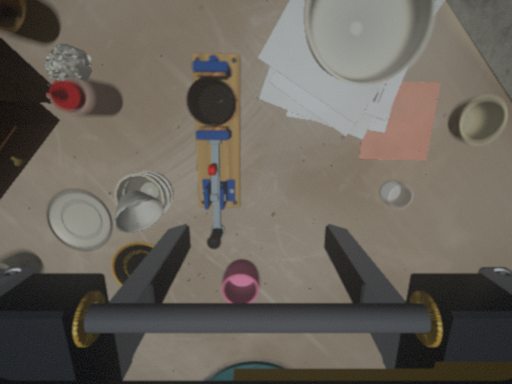

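The wrist view shows the clamp upright in the picture: cup at (211,100), red pawl at (212,169), grip at (215,238). I'll refine these with colour and depth.

```bash
cat > clamp.py <<'E'
from h import *
z=np.load('last.npz'); C=z['C'];p=z['p'].astype(int);d=z['d']
x,y,h=C[...,0],C[...,1],C[...,2]
box=(d>0)&(x>340)&(x<620)&(y>-500)&(y<-220)
red=box&(p[...,0]>p[...,1]*1.7+20)&(p[...,0]>p[...,2]*1.7+20)&(h>55)
red&=(abs(x-471)<40)&(abs(y+357)<40)
print('red n',red.sum(),'mean',C[red].mean(0).round(1),'max h',h[red].max())
b=box&(p[...,2]>p[...,0]*1.4+15)&(h>55)
print('blue pts',b.sum())
g=box&(h>78)&(abs(x-387)<30)&(abs(y+265)<35); print('grip top',g.sum(),C[g].mean(0).round(1))
m=box&(h>72)&(abs(x-533)<45)&(abs(y+420)<45)&(p.max(-1)<70)
pts=C[m][:,:2].astype(np.float32); (c,r)=cv2.minEnclosingCircle(pts); print('cup',m.sum(),c,r,C[m][:,2].mean(), h[m].max())
gr=C[g].mean(0)[:2]; v=np.array(c)-gr; print('axis',np.degrees(np.arctan2(v[1],v[0])))
# board edge orientation
bo=box&(h>8)&(h<22)&(p[...,0]>p[...,2]*1.4); (cc,wh,a)=cv2.minAreaRect(C[bo][:,:2].astype(np.float32)); print('board',cc,wh,a)
E
python3 clamp.py
```

```text
red n 60 mean [ 467.8 -353.3   87.5] max h 90.51568243458883
blue pts 676
grip top 159 [ 384.  -272.2   89.7]
cup 231 (536.884765625, -419.6783447265625) 32.73448944091797 81.77739383405596 87.54844943257552
axis -43.97329466516565
board (500.3603515625, -384.4695129394531) (74.36074829101562, 253.57778930664062) 45.43160629272461
```

```bash
python3 go.py 468 -353.5 140 -44.4
```

```text
[  4.9 -68.5 155.7] [-0.     0.     0.021] gap 93.8 t 2.2333 j [ 0.67  0.25  0.05  1.59 -0.01  1.3  -1.6 ]
```

>>> servo_tool([
  [5, -34, 30, 0, 0, 0.02, -0.15],
  [5, -68.5, 70, 0, 0, 0.02, -0.15],
  [5, -68.5, 110, 0, 0, 0.02, -0.15],
  [5, -68.5, 150, 0, 0, 0.02, -0.15],
  [5, -68.5, 156, 0, 0, 0.02, -0.15],
])

```text
time: 2.65
tcp_pos: [466.7, -351.5, 134.4]
eef_rot: [-0.001, 0.926, -0.377, -0.003]
wrist_force: [-0.7, -0.6, -0.7]
finger_gap: 64.3
grasp_force: 0.0
```

```bash
python3 see.py w2 pawl_tab bar_grip mended_mid; python3 clamp.py;  python3 go.py 468 -353.5 80 -44.4
```

```text
pawl_tab 0.59 [200. 259.] [ 465.7 -354.4   76. ]
bar_grip 0.7 [302. 254.] [ 383.8 -266.8   70. ]
mended_mid 0.75 [ 97. 257.] [ 536.1 -419.8   49.5]
red n 135 mean [ 468.  -353.    88.3] max h 90.87444737758028
blue pts 1951
grip top 66 [ 389.7 -277.1   83. ]
cup 611 (537.5896606445312, -419.32763671875) 32.62309265136719 82.08866022898964 87.29938845444158
axis -43.87997824220307
board (500.50836181640625, -384.17431640625) (75.21420288085938, 252.90074157714844) 46.0756721496582
[-1.  -0.2 60.7] [-0.    -0.001 -0.002] gap 48.2 t 2.85 j [ 0.59  0.4   0.01  1.75 -0.01  0.99 -1.75]
```

View pics/w2.png

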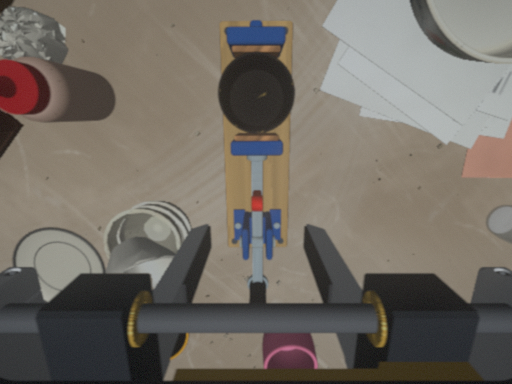

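The tab (257,201) sits between the open fingers and the stack at left is clear. Descending.

>>> servo_tool([
  [-1, 0, 30, 0, 0, 0, -0.15],
  [-1, 0, 60, 0, 0, 0, -0.15],
  [-1, 0, 60, 0, 0, 0, -0.15],
  [-1, 0, 60, 0, 0, 0, -1],
  [-1, 0, 60, 0, 0, 0, -1],
], newtons=12)

```text
time: 3.27
tcp_pos: [468.6, -354.0, 82.3]
eef_rot: [0.0, 0.925, -0.379, 0.001]
wrist_force: [0.2, 0.8, 0.2]
finger_gap: 29.8
grasp_force: 0.0
```

>>> servo_tool([
  [0, 0, 0, 0, 0, 0, -1],
  [0, 0, 0, 0, 0, 0, -1],
  [0, 0, 0, 0, 0, 0, -1],
  [0, 0, 0, 0, 0, 0, -1],
])

```text
time: 3.6
tcp_pos: [467.9, -353.2, 80.5]
eef_rot: [0.0, 0.925, -0.379, 0.0]
wrist_force: [-0.3, 0.3, -1.3]
finger_gap: 3.4
grasp_force: 0.0
```

```bash
python3 see.py w3 pawl_tab; python3 - <<'E'
from h import *
s=env.read_state(); print(s['finger_gap'],s['grasp_force'],s['wrist_force'])
a=cv2.imread('pics/w3.png')
b=cv2.resize(a[130:310,150:370],(660,540),interpolation=cv2.INTER_CUBIC)
cv2.imwrite('pics/v3.png',b)
E
python3 clamp.py
```

```text
pawl_tab 0.71 [225. 256.] [ 465.9 -351.5   76. ]
pawl_tab 0.21 [361. 135.] [ 448.9 -178.1   76. ]
0.3683254404598849 0.0 [ 0.55932818 -0.27537329  0.45158792]
red n 143 mean [ 469.5 -355.1   92. ] max h 119.66939454812601
blue pts 2678
grip top 422 [ 386.6 -273.5   88.7]
cup 1402 (528.0999755859375, -414.3059387207031) 53.574764251708984 88.92011739247823 221.69790332556977
axis -44.85312322519866
board (500.3892822265625, -383.9593505859375) (75.65992736816406, 255.1018524169922) 46.06465148925781
```

View pics/v3.png

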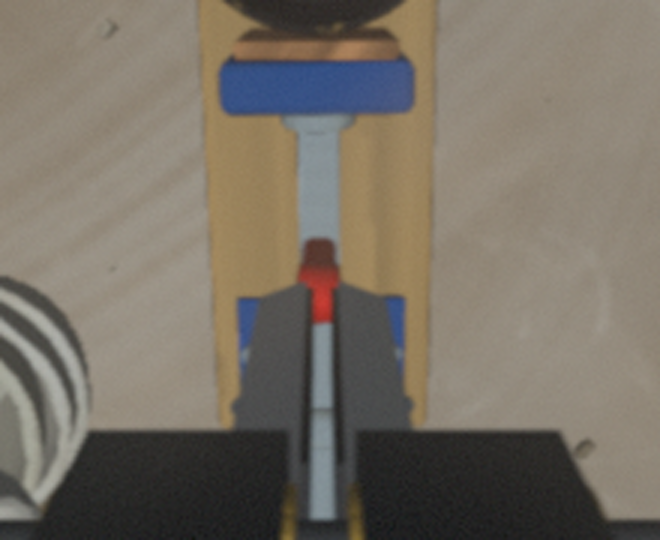

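```bash
python3 see.py w4 pawl_tab; python3 - <<'E'
from h import *
s=env.read_state(); T=s['tcp_pos']; print(T,s['finger_gap'])
z=np.load('last.npz'); C=z['C'];p=z['p'].astype(int)
L=rot(s['eef_rot']).inv().apply((C-T).reshape(-1,3)).reshape(C.shape)
for r in range(205,290,5):
    print(r,[(tuple(L[r,c].round().astype(int)),tuple(p[r,c])) for c in (247,257,262,268)])
E
python3 - <<'E'
import cv2
a=cv2.imread('pics/w4.png')
cv2.imwrite('pics/v4.png',cv2.resize(a[190:310,195:325],(650,600),interpolation=cv2.INTER_CUBIC))
E
```

```text
pawl_tab 0.56 [223. 257.] [ 466.9 -353.1   76. ]
[ 467.62150311 -353.0325535    79.81729272] 0.4050392401581385
205 [((np.int64(-6), np.int64(-9), np.int64(67)), (np.int64(154), np.int64(131), np.int64(91))), ((np.int64(7), np.int64(1), np.int64(27)), (np.int64(134), np.int64(144), np.int64(147))), ((np.int64(6), np.int64(5), np.int64(31)), (np.int64(137), np.int64(140), np.int64(136))), ((np.int64(-6), np.int64(12), np.int64(67)), (np.int64(157), np.int64(133), np.int64(93)))]
210 [((np.int64(-11), np.int64(-10), np.int64(67)), (np.int64(152), np.int64(129), np.int64(90))), ((np.int64(5), np.int64(1), np.int64(18)), (np.int64(88), np.int64(64), np.int64(58))), ((np.int64(1), np.int64(5), np.int64(31)), (np.int64(133), np.int64(133), np.int64(128))), ((np.int64(-12), np.int64(12), np.int64(68)), (np.int64(158), np.int64(133), np.int64(94)))]
215 [((np.int64(-17), np.int64(-10), np.int64(68)), (np.int64(152), np.int64(129), np.int64(92))), ((np.int64(5), np.int64(1), np.int64(6)), (np.int64(87), np.int64(57), np.int64(48))), ((np.int64(-4), np.int64(5), np.int64(31)), (np.int64(124), 
[... 4528 characters left out ...]
np.int64(-127)), (np.int64(38), np.int64(37), np.int64(37))), ((np.int64(5), np.int64(1), np.int64(-84)), (np.int64(71), np.int64(76), np.int64(79))), ((np.int64(30), np.int64(2), np.int64(-123)), (np.int64(61), np.int64(61), np.int64(62))), ((np.int64(33), np.int64(4), np.int64(-128)), (np.int64(38), np.int64(37), np.int64(34)))]
285 [((np.int64(33), np.int64(-2), np.int64(-131)), (np.int64(30), np.int64(29), np.int64(30))), ((np.int64(2), np.int64(1), np.int64(-85)), (np.int64(90), np.int64(96), np.int64(99))), ((np.int64(80), np.int64(1), np.int64(-201)), (np.int64(60), np.int64(61), np.int64(63))), ((np.int64(33), np.int64(4), np.int64(-130)), (np.int64(34), np.int64(31), np.int64(31)))]
```

View pics/v4.png

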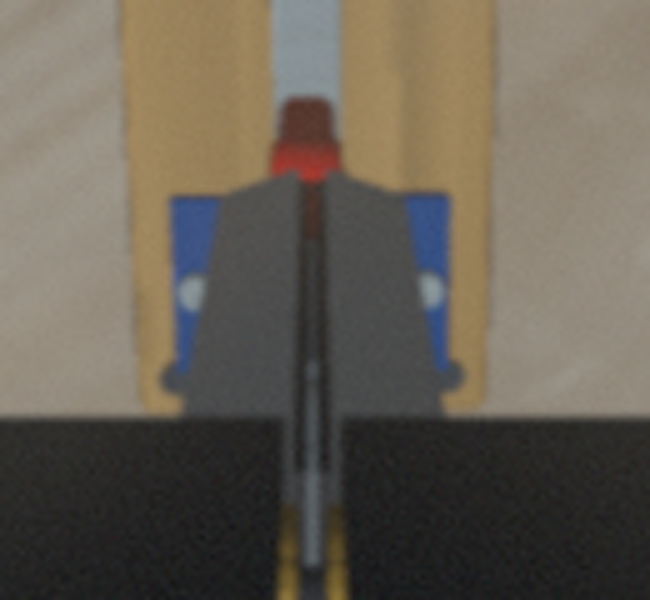

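The picture and depth show the closed fingers ending about 22 mm *above* the reported TCP, not 19 mm below it, so they never reached the tab. That is a tool offset of about 41 mm. I'll open, descend in small steps and watch the force.

>>> servo_tool([
  [0, 0, 0, 0, 0, 0, -0.15],
  [0, 0, 0, 0, 0, 0, -0.15],
  [0, 0, 0, 0, 0, 0, -0.15],
  [0, 0, 8, 0, 0, 0, -0.15],
  [0, 0, 8, 0, 0, 0, -0.15],
])

```text
time: 4.22
tcp_pos: [467.0, -352.6, 70.3]
eef_rot: [-0.0, 0.925, -0.379, -0.001]
wrist_force: [-0.3, 1.1, -0.5]
finger_gap: 30.6
grasp_force: 0.0
```

```bash
python3 see.py w5 pawl_tab; python3 - <<'E'
from h import *
s=env.read_state(); T=s['tcp_pos']; print(T,s['finger_gap'],s['wrist_force'])
z=np.load('last.npz'); C=z['C']
L=rot(s['eef_rot']).inv().apply((C-T).reshape(-1,3)).reshape(C.shape)
m=(L[...,0]>-12)&(L[...,0]<14)&(abs(L[...,1])>8)&(abs(L[...,1])<50)&(L[...,2]<40)
v=L[m]; h=np.histogram(v[:,2],np.arange(-80,41,10)); print(h)
i,p,d=shot('side','side2')
print('tcp px in side (rep), tip if +22, tip if -19',w2px(i,T),w2px(i,T+[0,0,22]),w2px(i,T-[0,0,19]))
a=cv2.imread('pics/side2.png'); cv2.imwrite('pics/v5.png',cv2.resize(a[90:190,220:320],(600,600),interpolation=cv2.INTER_CUBIC))
E
```

```text
pawl_tab 0.84 [226. 257.] [ 467.5 -353.7   76. ]
[ 467.29070197 -352.82413166   71.13579035] 37.67815909884872 [ 0.07632052 -0.07659026  1.04804637]
(array([623, 537, 424, 357, 293, 174,   0,   0,   0,   0,   0,   0]), array([-80, -70, -60, -50, -40, -30, -20, -10,   0,  10,  20,  30,  40]))
tcp px in side (rep), tip if +22, tip if -19 (np.float64(147.55502354389088), np.float64(265.0605049105713)) (np.float64(142.02763624264753), np.float64(265.2972260543726)) (np.float64(152.27651640109508), np.float64(264.85829776844554))
```

View pics/v5.png

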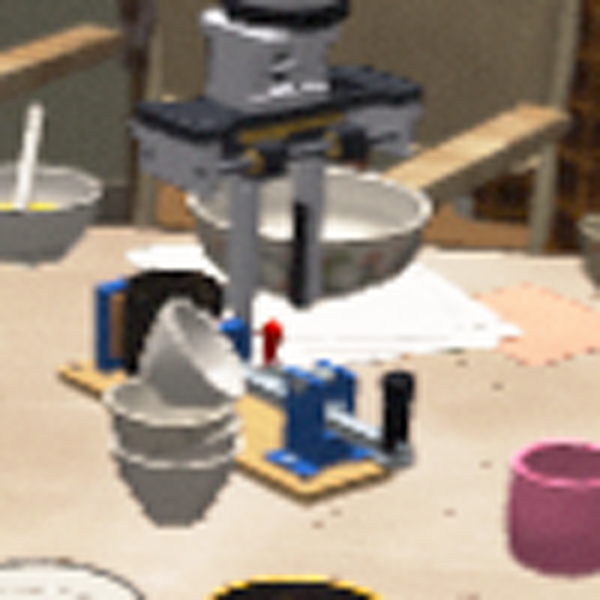

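The side view confirms it: the fingertips (crop 305,300) are still above the red tab. From here on I use true grasp z = reported z + 40 and descend to a reported z of 41.

>>> servo_tool([
  [0.5, 0, 15, 0, 0, 0, -0.15],
  [0.5, 0, 30, 0, 0, 0, -0.15],
  [0.5, 0, 30, 0, 0, 0, -1],
  [0.5, 0, 30, 0, 0, 0, -1],
  [0.5, 0, 30, 0, 0, 0, -1],
])

```text
time: 4.78
tcp_pos: [468.2, -353.6, 42.4]
eef_rot: [0.0, 0.925, -0.379, 0.0]
wrist_force: [-1.1, -0.3, -0.6]
finger_gap: 23.5
grasp_force: 0.0
```

>>> servo_tool([
  [0, 0, 0, 0, 0, 0, -1],
  [0, 0, 0, 0, 0, 0, -1],
  [0, 0, 0, 0, 0, 0, -1],
])

```text
time: 5.03
tcp_pos: [468.8, -353.3, 42.5]
eef_rot: [-0.0, 0.925, -0.379, 0.001]
wrist_force: [2.6, 2.0, 2.3]
finger_gap: 10.9
grasp_force: 12.0
```

>>> servo_tool([
  [2.2, 0, -4.8, 0, 0.1, 0, -1],
  [3.9, 0, -9.8, 0, 0.2, 0, -1],
  [5, 0, -15, 0, 0.3, 0, -1],
  [5.6, 0, -20.2, 0, 0.4, 0, -1],
  [5.6, 0, -20.2, 0, 0.4, 0, -1],
])

```text
time: 5.45
tcp_pos: [471.9, -356.4, 63.2]
eef_rot: [0.076, 0.906, -0.371, 0.188]
wrist_force: [2.2, 1.9, -0.7]
finger_gap: 11.0
grasp_force: 12.0
```

>>> servo_tool([
  [0, 0, 0, 0, 0, 0, -1],
  [0, 0, 0, 0, 0, 0, -1],
])

```text
time: 5.62
tcp_pos: [472.2, -356.9, 62.0]
eef_rot: [0.075, 0.907, -0.371, 0.183]
wrist_force: [1.4, 5.2, 0.7]
finger_gap: 11.0
grasp_force: 12.0
```

>>> servo_tool([
  [0, 0, 0, 0, 0, 0, -0.15],
  [0, 0, 0, 0, 0, 0, -0.15],
  [0, 0, 0, 0, 0, 0, -0.15],
  [0, 0, -30, 0, 0, 0, -0.15],
  [0, 0, -60, 0, 0, 0, -0.15],
])

```text
time: 6.03
tcp_pos: [453.9, -340.8, 116.1]
eef_rot: [0.075, 0.907, -0.372, 0.182]
wrist_force: [-0.4, -0.6, 0.7]
finger_gap: 38.7
grasp_force: 0.0
```

```bash
python3 go.py 385 -272 90 -44.4
```

```text
[-99.9  -0.6 -13.5] [ 0.002 -0.396 -0.004] gap 38.7 t 6.0333 j [ 0.4   0.21  0.15  2.17  0.17  0.39 -1.96]
```

>>> servo_tool([
  [-25, 0, -13, 0, -0.1, 0, 0],
  [-50, 0, -20, 0, -0.2, 0, 0],
  [-75, 0, -20, 0, -0.3, 0, 0],
  [-100, 0, -13.5, 0, -0.395, 0, 0],
  [-100, 0, -13.5, 0, -0.395, 0, 0],
])

```text
time: 6.45
tcp_pos: [384.6, -272.0, 89.1]
eef_rot: [-0.0, 0.925, -0.38, -0.001]
wrist_force: [-0.8, 0.1, 0.2]
finger_gap: 47.1
grasp_force: 0.0
```

```bash
python3 see.py w6 bar_grip pawl_tab mended_mid; python3 clamp.py; python3 - <<'E'
from h import *
s=env.read_state(); z=np.load('last.npz'); C=z['C'];p=z['p'].astype(int)
L=rot(s['eef_rot']).inv().apply((C-s['tcp_pos']).reshape(-1,3))
W=C.reshape(-1,3); m=(L[:,0]>-30)&(L[:,0]<25)&(abs(L[:,1])<18)&(W[:,2]>60)&(W[:,2]<95); v=L[m]
print(s['tcp_pos'],m.sum(),v.min(0),v.max(0),v.mean(0))
E
python3 go.py 385 -272 35 -44.4
```

```text
bar_grip 0.97 [217. 255.] [ 384.1 -270.5   70. ]
pawl_tab 0.79 [ 72. 254.] [ 463.8 -348.4   76. ]
red n 451 mean [ 461.2 -346.6  102.4] max h 106.90351004173621
blue pts 690
grip top 13248 [ 397.4 -279.   199.8]
[ 386.29506863 -273.20368969   90.99625032] 776 [-15.13970321 -10.72921229  -2.35915828] [ 6.78778962 11.97486815 30.86205565] [-1.82952172  0.47134468  4.30239147]
[-2.2  0.  56. ] [ 0.    -0.008 -0.003] gap 47.1 t 6.65 j [ 0.48  0.27  0.08  2.08 -0.03  0.79 -1.78]clamp.py:12: RuntimeWarning: Mean of empty slice.
  pts=C[m][:,:2].astype(np.float32); (c,r)=cv2.minEnclosingCircle(pts); print('cup',m.sum(),c,r,C[m][:,2].mean(), h[m].max())
  ret = ret.dtype.type(ret / rcount)
Traceback (most recent call last):
  File "clamp.py", line 12, in <module>
    pts=C[m][:,:2].astype(np.float32); (c,r)=cv2.minEnclosingCircle(pts); print('cup',m.sum(),c,r,C[m][:,2].mean(), h[m].max())
                                                                                                                    ~~~~~~~~^^
ValueError: zero-size array to reduction operation maximum which has no identity
```

View pics/w6.png

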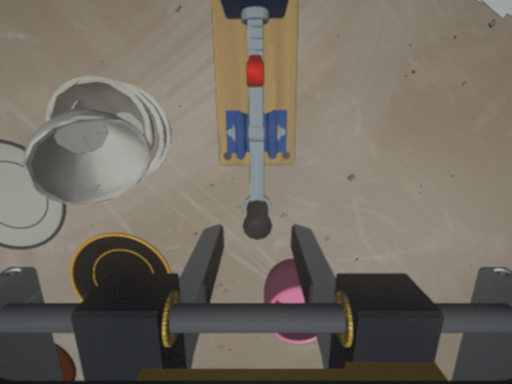

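The pawl stays lifted (red at 255,71) and the grip (257,218) lies between the fingers. Descend, grip, pull.

>>> servo_tool([
  [-3, 0, 28, 0, 0, 0, 0],
  [-3, 0, 55, 0, 0, 0, 0],
  [-3, 0, 55, 0, 0, 0, 0],
  [-3, 0, 55, 0, 0, 0, -1],
  [-3, 0, 55, 0, 0, 0, -1],
], newtons=20)

```text
time: 7.07
tcp_pos: [384.7, -271.2, 37.1]
eef_rot: [0.001, 0.925, -0.379, 0.003]
wrist_force: [0.4, -0.4, 0.8]
finger_gap: 37.4
grasp_force: 0.0
```

>>> servo_tool([
  [0, 0, 0, 0, 0, 0, -1],
  [0, 0, 0, 0, 0, 0, -1],
  [0, 0, 0, 0, 0, 0, -1],
])

```text
time: 7.32
tcp_pos: [384.3, -271.5, 36.8]
eef_rot: [0.001, 0.925, -0.379, 0.003]
wrist_force: [-3.1, -1.6, 7.6]
finger_gap: 21.2
grasp_force: 20.0
```

>>> servo_tool([
  [-8, 0, 0, 0, 0, 0, -1],
  [-16, 0, 0, 0, 0, 0, -1],
  [-24, 0, 0, 0, 0, 0, -1],
  [-32, 0, 0, 0, 0, 0, -1],
  [-32, 0, 0, 0, 0, 0, -1],
])

```text
time: 7.73
tcp_pos: [360.8, -248.6, 36.7]
eef_rot: [0.001, 0.925, -0.38, 0.003]
wrist_force: [-7.0, -4.0, 12.3]
finger_gap: 21.5
grasp_force: 20.0
```

>>> servo_tool([
  [0, 0, 0, 0, 0, 0, 0],
  [0, 0, 0, 0, 0, 0, 0],
  [0, 0, 0, 0, 0, 0, 0],
  [0, 0, -41, 0, 0, 0, 0.5],
  [0, 0, -82, 0, 0, 0, 1],
])

```text
time: 8.15
tcp_pos: [359.5, -247.1, 117.2]
eef_rot: [0.001, 0.925, -0.379, -0.0]
wrist_force: [1.4, -0.9, 0.7]
finger_gap: 51.4
grasp_force: 0.0
```

```bash
python3 go.py 500 -383 170 -44.4
```

```text
[195.5  -1.7 -52.7] [ 0.001 -0.    -0.003] gap 51.4 t 8.15 j [ 0.46  0.17  0.08  2.13 -0.02  0.84 -1.8 ]
```

>>> servo_tool([
  [0, -1.5, -40, 0, 0, 0, 1],
  [40, -1.5, -53, 0, 0, 0, 1],
  [80, -1.5, -53, 0, 0, 0, 1],
  [120, -1.5, -53, 0, 0, 0, 1],
  [160, -1.5, -53, 0, 0, 0, 1],
])

```text
time: 8.57
tcp_pos: [477.3, -360.2, 172.0]
eef_rot: [0.001, 0.925, -0.379, 0.003]
wrist_force: [0.4, -0.7, 0.3]
finger_gap: 84.4
grasp_force: 0.0
```

>>> servo_tool([
  [35, 0, 0, 0, 0, 0, 1],
  [35, 0, 0, 0, 0, 0, 1],
])

```text
time: 8.73
tcp_pos: [503.5, -386.8, 170.2]
eef_rot: [0.001, 0.925, -0.38, 0.002]
wrist_force: [0.7, -0.4, 0.3]
finger_gap: 93.5
grasp_force: 0.0
```

```bash
cat > cup.py <<'E'
import sys; from h import *
# cup.py x y rad zlo zhi : rim circle fit from last.npz near x,y
x0,y0,rad,zl,zh=map(float,sys.argv[1:6]); z=np.load('last.npz'); C=z['C']; 
m=(np.hypot(C[...,0]-x0,C[...,1]-y0)<rad)&(C[...,2]>zl)&(C[...,2]<zh)
v=C[m][:,:2].astype(np.float32)
(c,r)=cv2.minEnclosingCircle(v)
e=cv2.fitEllipse(cv2.convexHull(v)); print('n',m.sum(),'enc',np.round(c,1),round(r,1),'ell',np.round(e[0],1),np.round(e[1],1),'zmax',C[m][:,2].max().round(1))
E
python3 see.py w7 mended_mid bar_grip pawl_tab; python3 cup.py 537 -420 42 76 92;python3 go.py 538 -420 15 -44.4
```

```text
mended_mid 0.73 [147. 254.] [ 538.9 -417.7   49.5]
bar_grip 0.68 [340. 256.] [ 359.7 -244.8   70. ]
bar_grip 0.58 [246. 257.] [ 455.  -340.6   70. ]
pawl_tab 0.86 [247. 257.] [ 456.6 -341.5   76. ]
n 506 enc [ 537.9 -419.1] 32.9 ell [ 537.6 -419.3] [64.8 65.6] zmax 87.3
[ 5.240e+01 -1.000e-01  1.566e+02] [-0.    -0.004 -0.003] gap 94.0 t 8.9333 j [ 0.52  0.44  0.11  1.62 -0.05  1.08 -1.7 ]
```

View pics/w7.png

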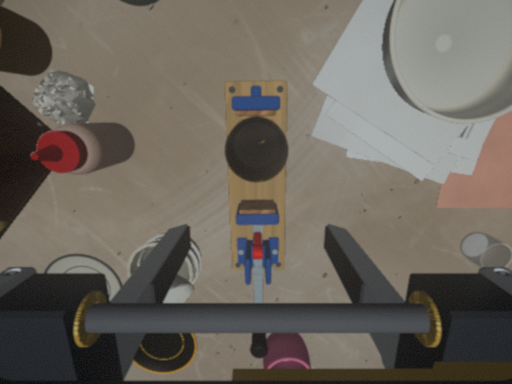

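>>> servo_tool([
  [40, 0, 0, 0, 0, 0, 1],
  [46, 0, 40, 0, 0, 0, 1],
  [46, 0, 60, 0, 0, 0, 1],
  [46, 0, 60, 0, 0, 0, 1],
  [46, 0, 60, 0, 0, 0, 1],
])

```text
time: 9.35
tcp_pos: [533.0, -415.2, 112.0]
eef_rot: [0.001, 0.925, -0.379, 0.002]
wrist_force: [0.9, -1.8, 0.3]
finger_gap: 93.8
grasp_force: 0.0
```

```bash
python3 go.py 537.8 -419.3 15 -44.4
```

```text
[ 6.  -0.4 97. ] [ 0.    -0.004 -0.003] gap 93.8 t 9.35 j [ 0.54  0.58  0.11  1.55 -0.07  1.02 -1.68]
```

>>> servo_tool([
  [6, 0, 30, 0, 0, 0, 1],
  [6, 0, 60, 0, 0, 0, 1],
  [6, 0, 85, 0, 0, 0, 1],
  [6, 0, 97, 0, 0, 0, 1],
  [6, 0, 97, 0, 0, 0, 1],
])

```text
time: 9.77
tcp_pos: [537.7, -419.8, 14.2]
eef_rot: [0.001, 0.925, -0.379, 0.001]
wrist_force: [-0.5, -0.3, 0.8]
finger_gap: 94.1
grasp_force: 0.0
```

>>> servo_tool([
  [0, 0, 0, 0, 0, 0, -1],
  [0, 0, 0, 0, 0, 0, -1],
  [0, 0, 0, 0, 0, 0, -1],
  [0, 0, 0, 0, 0, 0, -1],
  [0, 0, 0, 0, 0, 0, -1],
], newtons=15)

```text
time: 10.18
tcp_pos: [538.8, -420.9, 16.0]
eef_rot: [0.001, 0.925, -0.379, 0.003]
wrist_force: [-1.0, 1.5, 8.7]
finger_gap: 66.9
grasp_force: 15.0
```

```bash
python3 go.py 537.8 -419.3 15 -44.4; python3 -c "
from h import *
s=env.read_state();print(s['grasp_force'],s['wrist_force'],s['tcp_pos'])"
```

```text
[-1.9 -0.4  1. ] [-0.    -0.007 -0.003] gap 66.9 t 10.1833 j [ 0.55  0.7   0.09  1.58 -0.08  0.86 -1.67]
15.00172133120941 [-1.01434647  1.54968776  8.69294672] [ 538.83860795 -420.92912123   15.96891293]
```

>>> servo_tool([
  [0, 0, -15, 0, 0, 0, -1],
  [0, 0, -45, 0, 0, 0, -1],
  [0, 0, -80, 0, 0, 0, -1],
  [0, 0, -120, 0, 0, 0, -1],
  [0, 0, -160, 0, 0, 0, -1],
])

```text
time: 10.6
tcp_pos: [537.1, -419.7, 177.4]
eef_rot: [0.001, 0.925, -0.379, 0.002]
wrist_force: [0.9, -0.8, -1.4]
finger_gap: 66.8
grasp_force: 15.0
```

>>> servo_tool([
  [0, 0, -25, 0, 0, 0, -1],
  [0, 0, -30, 0, 0, 0, -1],
])

```text
time: 10.77
tcp_pos: [539.0, -421.1, 211.6]
eef_rot: [0.002, 0.925, -0.379, 0.006]
wrist_force: [0.1, -0.5, -2.2]
finger_gap: 67.0
grasp_force: 15.0
```

```bash
python3 go.py 370 -150 200 -44.4
```

```text
[-310.8  -74.5    7.8] [-0.001 -0.012 -0.003] gap 67.0 t 10.7667 j [ 0.54  0.5   0.12  1.44 -0.06  1.2  -1.69]
```

>>> servo_tool([
  [-35, -8, 0, 0, 0, -0.12, -1],
  [-70, -17, 0, 0, 0, -0.24, -1],
  [-105, -25, 0, 0, 0, -0.36, -1],
  [-140, -34, 0, 0, 0, -0.48, -1],
  [-175, -42, 0, 0, 0, -0.6, -1],
])

```text
time: 11.18
tcp_pos: [440.9, -265.5, 203.8]
eef_rot: [0.002, 0.996, -0.086, 0.002]
wrist_force: [0.5, 0.6, -2.1]
finger_gap: 67.3
grasp_force: 15.0
```

```bash
python3 go.py 350 -150 200 45
```

```text
[-109.3  -98.3    3.1] [ 0.004 -0.002 -0.957] gap 67.3 t 11.1833 j [ 0.51  0.2  -0.03  1.87  0.01  1.07 -1.27]
```

>>> servo_tool([
  [-25, -20, 0, 0, 0, -0.12, -1],
  [-50, -40, 0, 0, 0, -0.24, -1],
  [-75, -60, 0, 0, 0, -0.36, -1],
  [-92, -80, 0, 0, 0, -0.48, -1],
  [-100, -95, 0, 0, 0, -0.6, -1],
])

```text
time: 11.6
tcp_pos: [358.6, -154.4, 203.3]
eef_rot: [0.002, 0.977, 0.212, 0.001]
wrist_force: [1.9, -0.5, -1.9]
finger_gap: 66.9
grasp_force: 15.0
```

>>> servo_tool([
  [0, 0, 0, 0, 0, -0.12, -1],
  [0, 0, 0, 0, 0, -0.24, -1],
  [0, 0, 0, 0, 0, -0.32, -1],
  [0, 0, 0, 0, 0, -0.32, -1],
])

```text
time: 11.93
tcp_pos: [360.4, -155.8, 203.4]
eef_rot: [0.002, 0.931, 0.365, 0.001]
wrist_force: [0.6, -0.0, -1.7]
finger_gap: 66.8
grasp_force: 15.0
```

```bash
cat > sauc.py <<'E'
import sys; from h import *
# gold/rim fit: points 5..16 mm high within 75 of guess
x0,y0,R0=map(float,sys.argv[1:4]); z=np.load('last.npz'); C=z['C']
from scipy.optimize import least_squares
m=(np.hypot(C[...,0]-x0,C[...,1]-y0)<R0+12)&(C[...,2]>5.5)&(C[...,2]<16)
v=C[m][:,:2]; h=cv2.convexHull(v.astype(np.float32))[:,0]
f=least_squares(lambda q:np.hypot(h[:,0]-q[0],h[:,1]-q[1])-q[2],[x0,y0,R0],loss='soft_l1',f_scale=1.5).x
print('saucer',m.sum(),np.round(f,1),'enc',cv2.minEnclosingCircle(v.astype(np.float32)))
E
python3 see.py w8 saucer_black saucer_cream saucer_brown; python3 sauc.py 427 -83 58; python3 sauc.py 571 -84 60;  python3 sauc.py 426 82 47; python3 go.py 427 -83 100 45
```

```text
saucer_black 0.58 [106. 252.] [424.8 -87.8   0. ]
saucer_cream 0.62 [ 23. 327.] [565.1 -89.2   0. ]
saucer_brown 0.62 [ 11. 146.] [418.4  87.8   0. ]
saucer 3287 [421.9 -91.8  57.6] enc ((421.9385681152344, -91.71366119384766), 57.935279846191406)
saucer 2816 [563.7 -87.2  57.7] enc ((565.8536987304688, -85.36415100097656), 59.92967224121094)
saucer 1813 [416.4  83.6  45.6] enc ((416.98040771484375, 84.51458740234375), 46.90401840209961)
[ 98.2  -9.8 103.2] [ 0.005 -0.    -0.046] gap 67.4 t 12.1333 j [ 0.46 -0.03 -0.12  2.12 -0.    1.05 -0.5 ]
```

View pics/w8.png

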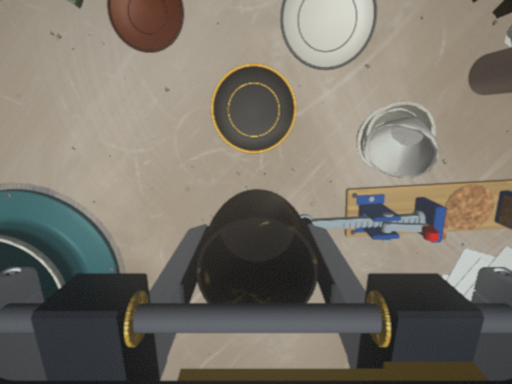

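The saucer (253,108) is unobstructed. The estimates differ by about 7 mm, so I'll go nearer and re-measure closer to the picture's middle.

>>> servo_tool([
  [20, -5, 20, 0, 0, 0, -1],
  [40, -5, 50, 0, 0, 0, -1],
  [40, -5, 50, 0, 0, 0, -1],
  [40, -5, 50, 0, 0, 0, -1],
])

```text
time: 12.47
tcp_pos: [386.6, -124.7, 152.1]
eef_rot: [0.001, 0.932, 0.362, -0.0]
wrist_force: [-0.2, -0.3, -1.3]
finger_gap: 67.2
grasp_force: 15.0
```

```bash
python3 see.py w9 saucer_black saucer_cream; python3 sauc.py 424 -88 58; python3 sauc.py 571 -84 60; python3 - <<'E'
from h import *
s=env.read_state(); print(s['tcp_pos'])
i,p,d=shot('top'); np.savez('last.npz',C=cloud(i,d),p=p,d=d)
print([ (t,[(round(o['p'],2),px2w(i,*o['at'],z=0).round(1)) for o in env.tip_of('top',t)[:1]]) for t in ('saucer_black','saucer_cream','saucer_brown')])
E
for a in "424 -88 58" "571 -84 60" "424 83 47"; do python3 sauc.py $a; done; python3 cup.py 581 62 50 45 80
```

```text
saucer_black 0.65 [141. 254.] [421.3 -87.2   0. ]
saucer_cream 0.98 [ 42. 339.] [568.3 -83.9   0. ]
saucer 3765 [421.9 -91.8  57.6] enc ((421.80938720703125, -91.77117156982422), 57.90239334106445)
saucer 4520 [565. -86.  59.] enc ((565.87841796875, -85.47089385986328), 59.95660400390625)
[ 387.17244292 -126.02656714  153.90666469]
[('saucer_black', [(0.67, array([436.2, -83.4,   0. ]))]), ('saucer_cream', [(0.76, array([581.3, -87.4,   0. ]))]), ('saucer_brown', [])]
saucer 170 [432.1 -64.4  46.7] enc ((434.5854797363281, -72.79707336425781), 60.41143798828125)
saucer 353 [571.7 -82.1  65.4] enc ((571.2869262695312, -83.43060302734375), 68.76163482666016)
saucer 243 [425.1  82.1  53.3] enc ((424.9753723144531, 82.53327941894531), 55.294307708740234)
n 102 enc [580.2  71.3] 34.4 ell [580.2  71. ] [66.4 68. ] zmax 66.1
```

```bash
python3 see.py w10; python3 - <<'E'
from h import *
s=env.read_state(); z=np.load('last.npz'); C=z['C'];p=z['p'].astype(int)
L=rot(s['eef_rot']).inv().apply((C-s['tcp_pos']).reshape(-1,3))
m=(np.hypot(L[:,0],L[:,1])<45)&(L[:,2]<-62)&(L[:,2]>-76)&(p.reshape(-1,3).max(1)<75)
v=L[m]; print(m.sum(),v.min(0),v.max(0))
for a in range(-74,-60,3):
    q=v[(abs(v[:,2]-a)<1.5)]; print(a,len(q),q[:,0].min().round(1) if len(q) else '',q[:,0].max().round(1) if len(q) else '')
E
python3 go.py 421.9 -91.5 60 45; python3 go.py 421.9 -91.5 6 45
```

```text
2101 [-23.5674361  -35.8797581  -75.98914581] [ 31.71658014  34.59034286 -62.00330124]
-74 101 -8.9 8.5
-71 304 -18.1 31.0
-68 1001 -20.5 31.5
-65 454 -22.6 31.7
-62 214 -23.6 31.5
[48.7 -2.4 93.7] [ 0.006 -0.001 -0.044] gap 66.9 t 12.8667 j [ 0.41  0.06 -0.17  2.15  0.02  0.92 -0.61]
[ 48.6  -2.7 147.7] [ 0.006 -0.001 -0.044] gap 66.9 t 12.8667 j [ 0.41  0.06 -0.17  2.15  0.02  0.92 -0.61]
```

>>> servo_tool([
  [25, -1, 20, 0, 0, 0, -1],
  [49.5, -2.5, 50, 0, 0, 0, -1],
  [49.5, -2.5, 90, 0, 0, 0, -1],
  [49.5, -2.5, 125, 0, 0, 0, -1],
  [49.5, -2.5, 125, 0, 0, 0, -1],
])

```text
time: 13.28
tcp_pos: [419.0, -89.8, 23.5]
eef_rot: [-0.0, 0.932, 0.363, -0.002]
wrist_force: [-1.9, 0.7, -3.6]
finger_gap: 66.9
grasp_force: 15.0
```

```bash
python3 see.py w11; python3 go.py 422.6 -90.8 6 45;python3 sauc.py 422 -91 58
```

```text
[ 1.3  2.  20.5] [ 0.     0.003 -0.043] gap 67.0 t 13.3333 j [ 0.31  0.33 -0.2   2.2   0.11  0.62 -0.8 ]
saucer 4210 [422.5 -91.7  57.3] enc ((422.1592102050781, -91.7385025024414), 57.9389762878418)
```

>>> servo_tool([
  [1, 1, 6, 0, 0, 0, -1],
  [1, 1, 12, 0, 0, 0, -1],
  [1, 1, 16, 0, 0, 0, -1],
  [1, 1, 19, 0, 0, 0, -1],
  [1, 1, 19, 0, 0, 0, -1],
])

```text
time: 13.75
tcp_pos: [424.0, -90.9, 9.5]
eef_rot: [0.002, 0.932, 0.362, 0.001]
wrist_force: [-1.2, 0.9, -1.4]
finger_gap: 67.0
grasp_force: 15.0
```

>>> servo_tool([
  [0, 0, 0, 0, 0, 0, -1],
  [0, 0, 0, 0, 0, 0, -1],
])

```text
time: 13.92
tcp_pos: [424.1, -90.7, 9.6]
eef_rot: [0.002, 0.932, 0.363, 0.001]
wrist_force: [-0.7, 0.2, -2.4]
finger_gap: 66.8
grasp_force: 15.0
```

>>> servo_tool([
  [-1, 0, 1, 0, 0, 0, -1],
  [-1, 0, 2, 0, 0, 0, -1],
  [-1, 0, 3, 0, 0, 0, -1],
  [-1, 0, 3, 0, 0, 0, -1],
])

```text
time: 14.25
tcp_pos: [423.1, -91.5, 6.1]
eef_rot: [0.002, 0.932, 0.362, 0.001]
wrist_force: [0.1, -0.8, -1.3]
finger_gap: 67.6
grasp_force: 15.0
```

>>> servo_tool([
  [0, 0, 1, 0, 0, 0, -1],
  [0, 0, 2, 0, 0, 0, -1],
  [0, 0, 2, 0, 0, 0, -1],
])

```text
time: 14.5
tcp_pos: [423.5, -91.5, 4.6]
eef_rot: [0.002, 0.932, 0.363, 0.001]
wrist_force: [-1.9, 0.8, 12.1]
finger_gap: 66.8
grasp_force: 15.0
```

Contact (12 N up). Ease off a touch, release and rise.

>>> servo_tool([
  [0, 0, -0.5, 0, 0, 0, 0.6],
  [0, 0, -0.5, 0, 0, 0, 1],
  [0, 0, -0.5, 0, 0, 0, 1],
  [0, 0, -0.5, 0, 0, 0, 1],
  [0, 0, -0.5, 0, 0, 0, 1],
])

```text
time: 14.92
tcp_pos: [423.1, -91.4, 4.6]
eef_rot: [0.002, 0.932, 0.363, 0.001]
wrist_force: [-0.8, -0.2, -0.9]
finger_gap: 93.0
grasp_force: 0.0
```

>>> servo_tool([
  [0, 0, -30, 0, 0, 0, 1],
  [0, 0, -70, 0, 0, 0, 1],
  [0, 0, -110, 0, 0, 0, 1],
  [-30, 0, -140, 0, 0, 0, 1],
  [-65, 0, -150, 0, 0, 0, 1],
])

```text
time: 15.33
tcp_pos: [376.7, -134.5, 158.5]
eef_rot: [0.004, 0.931, 0.364, 0.003]
wrist_force: [0.3, -1.8, 0.9]
finger_gap: 94.1
grasp_force: 0.0
```

```bash
python3 see.py w12; python3 sauc.py 422 -91 58; python3 cup.py 423 -91 42 66 80;  python3 go.py 581 60 150 -60; python3 go.py 500 0 200 45
```

```text
saucer 5232 [421.9 -91.9  57.7] enc ((421.8155517578125, -92.1213150024414), 58.16973876953125)
n 487 enc [420.7 -92. ] 32.7 ell [420.8 -91.9] [64.7 65. ] zmax 77.1
[289.   -6.1   8.5] [ 0.005 -0.009  1.787] gap 93.8 t 15.3833 j [ 0.45  0.03 -0.17  2.17  0.01  0.93 -0.56]
[188.8 -15.9 -41.8] [ 0.009 -0.001 -0.046] gap 93.8 t 15.3833 j [ 0.45  0.03 -0.17  2.17  0.01  0.93 -0.56]
```

The black cup sits centred on its saucer to within 1–2 mm. Next is the pale cup.

>>> servo_tool([
  [40, -3, -30, 0, 0, 0, 1],
  [80, -6, -40, 0, 0, 0, 1],
  [120, -10, -40, 0, 0, 0, 1],
  [160, -13, -40, 0, 0, 0, 1],
  [190, -16, -40, 0, 0, 0, 1],
])

```text
time: 15.8
tcp_pos: [505.3, 7.9, 194.9]
eef_rot: [0.002, 0.932, 0.363, 0.002]
wrist_force: [-0.3, -0.5, -0.4]
finger_gap: 93.6
grasp_force: 0.0
```

>>> servo_tool([
  [0, 0, 20, 0, 0, 0, 1],
  [0, 0, 20, 0, 0, 0, 1],
  [0, 0, 20, 0, 0, 0, 1],
])

```text
time: 16.05
tcp_pos: [503.0, 5.2, 173.9]
eef_rot: [0.002, 0.932, 0.363, -0.0]
wrist_force: [-0.8, -0.0, 1.5]
finger_gap: 94.0
grasp_force: 0.0
```

```bash
python3 see.py w13 cream_mid saucer_cream; python3 cup.py 580 67 48 48 75; python3 sauc.py 566 -86 60; python3 sauc.py 417 84 47; python3 go.py 580 68 40 45; python3 - <<'E'
import numpy as np
z=np.load('last.npz'); C=z['C']
for x in range(500,700,20):
    print(x,[int(C[(abs(C[...,0]-x)<10)&(abs(C[...,1]-y)<10)&(z['d']>0)][:,2].max(initial=-9)) for y in range(-40,240,20)])
E
```

```text
cream_mid 0.84 [382. 272.] [ 278.2 -233.1   30. ]
cream_mid 0.68 [ 97. 266.] [584.5  66.1  30. ]
saucer_cream 0.89 [186. 334.] [565.9 -81.5   0. ]
n 859 enc [581.4  71.1] 34.0 ell [581.8  70.8] [66.4 67.6] zmax 63.8
saucer 2970 [566.2 -85.2  59.6] enc ((565.980224609375, -85.64988708496094), 60.15150833129883)
saucer 2163 [417.8  84.9  46.7] enc ((417.70086669921875, 84.75409698486328), 47.164710998535156)
[ 99.    3.8 135.5] [ 0.006 -0.    -0.045] gap 94.0 t 16.2 j [ 0.21  0.22 -0.33  1.91  0.09  1.01 -0.98]
500 [2, 2, 2, 324, 327, 326, 2, 3, 2, 3, 4, 3, 3, 3]
520 [294, 3, 326, 327, 326, 2, 2, 3, 3, 27, 28, 28, 27, 28]
540 [301, 326, 327, 327, 2, 61, 61, 2, 26, 27, 4, 4, 4, 4]
560 [317, 327, 318, 3, 63, 63, 63, 62, 2, 28, 13, 14, 13, 14]
580 [298, 314, 2, 2, 63, 8, 8, 63, 3, 28, 15, 15, 14, 14]
600 [14, 3, 2, 2, 63, 63, 63, 63, 2, 27, 26, 31, 25, 4]
620 [13, 3, 3, 2, 3, 62, 63, 2, 3, 76, 56, 38, 0, -9]
640 [2, 3, 3, 2, 3, 2, 3, 3, 9, 25, 20, -9, -9, -9]
660 [3, 3, 3, 2, 2, 3, 3, 11, 33, 31, -9, -9, -9, -9]
680 [2, 3, 135, 137, 3, 3, 2, 40, 23, -9, -9, -9, -9, -9]
```

View pics/w13.png

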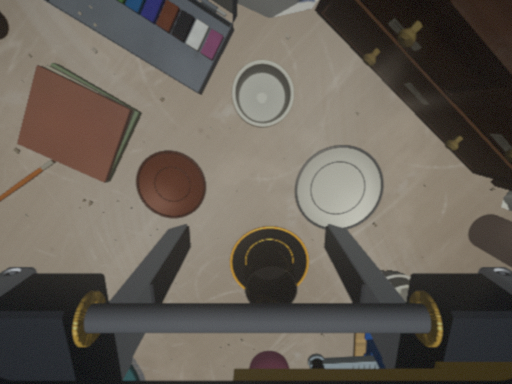

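```bash
python3 go.py 581.5 71 80 50;python3 - <<'E'
import numpy as np
z=np.load('last.npz'); C=z['C'].reshape(-1,3); y=np.radians(50); X=np.array([np.cos(y),np.sin(y)]); Y=np.array([np.sin(y),-np.cos(y)])
q=C[:,:2]-[581.5,71]; a=q@X; b=q@Y
m=(abs(a)<14)&(abs(b)<75)&(C[:,2]>8)&(C[:,2]<100); print(np.histogram(b[m],np.arange(-75,76,5)))
m=(abs(a)<45)&(abs(b)<98)&(C[:,2]>66)&(C[:,2]<250); print(m.sum(),C[m][:5])
E
```

```text
[102.1   2.9  95.5] [ 0.006 -0.    -0.132] gap 94.0 t 16.2 j [ 0.21  0.22 -0.33  1.91  0.09  1.01 -0.98]
(array([  3,   0,   0,   0,   0,   0,   0,   0,  56, 130,   4,   1,   1,
         1,   0,   0,   0,   0,   0,   0, 135, 135,   0,   0,   0,   0,
         0,   0,   0,   0]), array([-75, -70, -65, -60, -55, -50, -45, -40, -35, -30, -25, -20, -15,
       -10,  -5,   0,   5,  10,  15,  20,  25,  30,  35,  40,  45,  50,
        55,  60,  65,  70,  75]))
0 []
```

>>> servo_tool([
  [35, 1, 0, 0, 0, -0.07, 1],
  [70, 2, 10, 0, 0, -0.13, 1],
  [102, 3, 30, 0, 0, -0.13, 1],
  [102, 3, 70, 0, 0, -0.13, 1],
  [102, 3, 95, 0, 0, -0.13, 1],
])

```text
time: 16.62
tcp_pos: [581.6, 72.3, 77.8]
eef_rot: [0.002, 0.906, 0.423, 0.001]
wrist_force: [0.3, -0.3, -1.4]
finger_gap: 93.9
grasp_force: 0.0
```

```bash
python3 go.py 581.5 71 8 50
```

```text
[-1.1  0.5 69.8] [ 0.005  0.    -0.   ] gap 93.9 t 16.6167 j [ 0.09  0.49 -0.34  1.8   0.21  0.88 -1.05]
```

>>> servo_tool([
  [-0.5, 0, 30, 0, 0, 0, 1],
  [-0.5, 0, 60, 0, 0, 0, 1],
  [-0.5, 0, 70, 0, 0, 0, 1],
  [-0.5, 0, 70, 0, 0, 0, 1],
  [-0.5, 0, 70, 0, 0, 0, -1],
])

```text
time: 17.03
tcp_pos: [581.9, 71.0, 11.0]
eef_rot: [0.002, 0.907, 0.422, 0.001]
wrist_force: [0.2, -0.3, 0.0]
finger_gap: 90.1
grasp_force: 0.0
```

>>> servo_tool([
  [0, 0, 0, 0, 0, 0, -1],
  [0, 0, 0, 0, 0, 0, -1],
  [0, 0, 0, 0, 0, 0, -1],
  [0, 0, 0, 0, 0, 0, -1],
  [0, 0, 0, 0, 0, 0, -1],
])

```text
time: 17.45
tcp_pos: [582.3, 71.1, 11.0]
eef_rot: [0.003, 0.907, 0.422, 0.002]
wrist_force: [-1.2, -0.8, 10.6]
finger_gap: 68.3
grasp_force: 15.3
```

>>> servo_tool([
  [0, 0, -10, 0, 0, 0, -1],
  [0, 0, -30, 0, 0, 0, -1],
  [0, 0, -60, 0, 0, 0, -1],
  [0, 0, -60, 0, 0, 0, -1],
])

```text
time: 17.78
tcp_pos: [583.5, 72.1, 75.1]
eef_rot: [0.003, 0.906, 0.422, 0.004]
wrist_force: [1.2, -0.4, -1.8]
finger_gap: 68.2
grasp_force: 14.9
```

```bash
python3 go.py 566 -85.5 70 50; python3 go.py 566 -85.5 70 20
```

```text
[-131.9   87.9    5.3] [ 0.009 -0.004 -0.001] gap 68.2 t 17.7833 j [ 0.09  0.49 -0.34  1.8   0.21  0.87 -1.05]
[-131.9   87.9    5.3] [ 0.008 -0.006  0.523] gap 68.2 t 17.7833 j [ 0.09  0.49 -0.34  1.8   0.21  0.87 -1.05]
```

>>> servo_tool([
  [-30, 20, 0, 0, 0, 0, -1],
  [-60, 40, 0, 0, 0, 0, -1],
  [-90, 60, 0, 0, 0, 0, -1],
  [-120, 80, 0, 0, 0, 0, -1],
  [-131, 88, 20, 0, 0, 0, -1],
])

```text
time: 18.2
tcp_pos: [565.4, -91.5, 53.3]
eef_rot: [0.005, 0.907, 0.42, 0.002]
wrist_force: [0.7, -1.1, -1.9]
finger_gap: 68.4
grasp_force: 14.9
```

>>> servo_tool([
  [0, 0, 10, 0, 0, 0, -1],
  [0, 0, 10, 0, 0, 0, -1],
])

```text
time: 18.37
tcp_pos: [562.9, -86.2, 38.6]
eef_rot: [0.002, 0.907, 0.422, -0.0]
wrist_force: [-0.1, 1.5, -2.5]
finger_gap: 68.0
grasp_force: 14.9
```

```bash
python3 see.py w14; python3 sauc.py 566 -85 60; python3 - <<'E'
from h import *
s=env.read_state(); z=np.load('last.npz'); C=z['C']
L=rot(s['eef_rot']).inv().apply((C-s['tcp_pos']).reshape(-1,3))
# rim at tool z ~ -(63-11)= -50
m=(abs(L[:,1])<12)&(L[:,2]<-40)&(L[:,2]>-58)&(L[:,0]>15)&(L[:,0]<45); print('front edge x',m.sum(),np.percentile(L[m][:,0],[50,90,99]),'z',L[m][:,2].min())
E
python3 go.py 566 -85.5 15 50
```

```text
saucer 4204 [566.5 -85.2  59.3] enc ((566.478515625, -85.14656066894531), 59.915855407714844)
front edge x 498 [30.71343548 32.22890785 32.6981886 ] z -51.60618452789097
[ 1.1  2.1 24.7] [ 0.003  0.001 -0.001] gap 68.6 t 18.4167 j [ 0.33  0.52 -0.3   1.86  0.21  0.79 -0.78]
```

>>> servo_tool([
  [2.5, 1.5, 8, 0, 0, 0, -1],
  [2.5, 1.5, 16, 0, 0, 0, -1],
  [2.5, 1.5, 21, 0, 0, 0, -1],
  [2.5, 1.5, 21, 0, 0, 0, -1],
  [2.5, 1.5, 21, 0, 0, 0, -1],
])

```text
time: 18.83
tcp_pos: [567.0, -84.3, 18.9]
eef_rot: [0.002, 0.906, 0.423, 0.001]
wrist_force: [0.3, -0.5, -2.3]
finger_gap: 68.0
grasp_force: 14.9
```

>>> servo_tool([
  [0, 0, 1, 0, 0, 0, -1],
  [0, 0, 2, 0, 0, 0, -1],
  [0, 0, 2, 0, 0, 0, -1],
])

```text
time: 19.08
tcp_pos: [567.2, -84.7, 17.2]
eef_rot: [0.002, 0.906, 0.422, 0.001]
wrist_force: [0.5, -0.7, -2.7]
finger_gap: 68.4
grasp_force: 14.9
```

>>> servo_tool([
  [0, 0, 1, 0, 0, 0, -1],
  [0, 0, 2, 0, 0, 0, -1],
  [0, 0, 2, 0, 0, 0, -1],
])

```text
time: 19.33
tcp_pos: [567.1, -84.8, 15.1]
eef_rot: [0.002, 0.906, 0.422, 0.001]
wrist_force: [1.1, 0.0, -1.6]
finger_gap: 68.2
grasp_force: 14.9
```

>>> servo_tool([
  [0, 0, 1, 0, 0, 0, -1],
  [0, 0, 1, 0, 0, 0, -1],
])

```text
time: 19.5
tcp_pos: [567.3, -84.7, 14.8]
eef_rot: [0.002, 0.906, 0.422, 0.001]
wrist_force: [-4.6, 0.6, 10.7]
finger_gap: 68.6
grasp_force: 15.3
```

>>> servo_tool([
  [0, 0, 0, 0, 0, 0, 0.6],
  [0, 0, 0, 0, 0, 0, 1],
  [0, 0, 0, 0, 0, 0, 1],
  [0, 0, 0, 0, 0, 0, 1],
  [0, 0, 0, 0, 0, 0, 1],
])

```text
time: 19.92
tcp_pos: [567.2, -84.7, 14.1]
eef_rot: [0.002, 0.906, 0.422, 0.001]
wrist_force: [-0.3, -0.4, -0.1]
finger_gap: 93.4
grasp_force: 0.0
```

>>> servo_tool([
  [0, 0, -30, 0, 0, 0, 1],
  [0, 0, -70, 0, 0, 0, 1],
  [0, 0, -110, 0, 0, 0, 1],
  [-30, 0, -140, 0, 0, 0, 1],
  [-65, 0, -150, 0, 0, 0, 1],
])

```text
time: 20.33
tcp_pos: [527.0, -132.7, 168.5]
eef_rot: [0.004, 0.906, 0.424, 0.003]
wrist_force: [0.8, 0.0, 0.1]
finger_gap: 93.9
grasp_force: 0.0
```

```bash
python3 see.py w15; python3 sauc.py 566 -85 60; python3 cup.py 566 -85 45 54 75; python3 go.py 385 265 180 50
```

```text
saucer 5080 [566.  -85.5  59.6] enc ((566.0884399414062, -85.57298278808594), 59.93324661254883)
n 771 enc [565.8 -83.9] 33.8 ell [565.9 -84.1] [66.  67.4] zmax 67.9
[ 220.4 -366.6  -15.5] [ 0.01   0.001 -0.004] gap 93.8 t 20.3833 j [ 0.47  0.3  -0.32  1.84  0.11  1.01 -0.6 ]
```

>>> servo_tool([
  [20, -34, -15, 0, 0, 0, 1],
  [40, -68, -15, 0, 0, 0, 1],
  [60, -102, -15, 0, 0, 0, 1],
  [80, -136, -15, 0, 0, 0, 1],
  [100, -170, -15, 0, 0, 0, 1],
])

```text
time: 20.8
tcp_pos: [457.9, 53.4, 178.4]
eef_rot: [0.003, 0.907, 0.422, 0.001]
wrist_force: [1.6, 0.7, 0.1]
finger_gap: 93.9
grasp_force: 0.0
```

>>> servo_tool([
  [20, -34, 0, 0, 0, 0, 1],
  [40, -68, 0, 0, 0, 0, 1],
  [60, -102, 0, 0, 0, 0, 1],
  [80, -136, 0, 0, 0, 0, 1],
  [110, -180, 0, 0, 0, 0, 1],
])

```text
time: 21.22
tcp_pos: [394.0, 242.0, 177.6]
eef_rot: [0.003, 0.907, 0.422, 0.001]
wrist_force: [1.1, 0.5, -0.7]
finger_gap: 94.0
grasp_force: 0.0
```

>>> servo_tool([
  [0, 0, 0, 0, 0, 0, 1],
  [0, 0, 0, 0, 0, 0, 1],
])

```text
time: 21.38
tcp_pos: [394.1, 242.7, 177.4]
eef_rot: [0.002, 0.906, 0.424, 0.001]
wrist_force: [-0.7, -0.8, 0.1]
finger_gap: 93.9
grasp_force: 0.0
```

```bash
python3 see.py w16 brown_mid saucer_brown jar_mid; python3 cup.py 436 350 38 33 58; python3 sauc.py 418 84 47; python3 go.py 436 350 60 50;  python3 - <<'E'
import numpy as np
z=np.load('last.npz'); C=z['C']
for x in range(360,560,20):
    print(x,[int(C[(abs(C[...,0]-x)<10)&(abs(C[...,1]-y)<10)&(z['d']>0)][:,2].max(initial=-9)) for y in range(240,480,20)])
E
```

```text
brown_mid 0.61 [ 89. 215.] [427.2 360.4  21. ]
saucer_brown 0.93 [247. 336.] [416.5  84.2   0. ]
jar_mid 0.5 [ 90. 216.] [427.8 358.1  26. ]
n 622 enc [429.  359.1] 26.3 ell [428.8 359.1] [50.8 52.4] zmax 45.5
saucer 1130 [417.8  85.6  46.6] enc ((417.5015563964844, 85.61538696289062), 47.01710891723633)
[110.5 -40.7 117. ] [ 0.005  0.001 -0.003] gap 93.9 t 21.5833 j [-0.05  0.17 -0.62  1.99  0.12  1.01 -1.43]
360 [36, 304, 321, 330, 318, 3, 2, 2, 2, 5, 5, 5]
380 [35, 35, 330, 330, 2, 2, 2, 3, 3, 6, 5, 5]
400 [36, 330, 330, 3, 2, 44, 45, 44, 3, 5, 5, 6]
420 [330, 330, 36, 2, 2, 44, 31, 45, 2, 6, 5, 6]
440 [330, 35, 36, 3, 3, 45, 44, 45, 3, 5, 5, 6]
460 [321, 2, 2, 2, 2, 44, 45, 44, 3, 5, 5, 5]
480 [2, 3, 2, 2, 2, 3, 2, 3, 2, 5, 6, 4]
500 [27, 28, 28, 28, 28, 2, 3, 2, 2, 4, 5, -9]
520 [27, 4, 5, 4, 28, 29, 3, 3, 20, 15, -9, -9]
540 [9, 13, 14, 14, 14, 28, 3, 3, 8, -9, -9, -9]
```

View pics/w16.png

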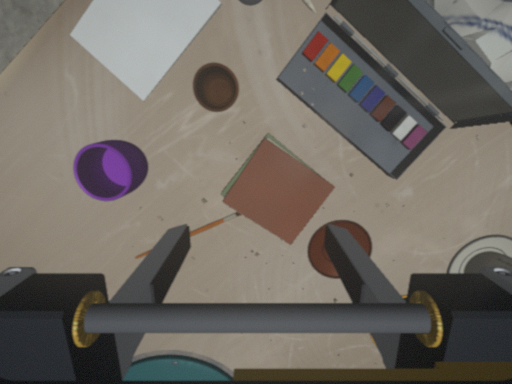

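The brown cup is at (216,87), clear all round. Grasping it just below the rim.

```bash
python3 go.py 429 359 60 50
```

```text
[112.9 -51.9 117. ] [ 0.005  0.001 -0.003] gap 93.9 t 21.5833 j [-0.05  0.17 -0.62  1.99  0.12  1.01 -1.43]
```

>>> servo_tool([
  [37, -17, 0, 0, 0, 0, 1],
  [75, -34, 20, 0, 0, 0, 1],
  [113, -52, 40, 0, 0, 0, 1],
  [113, -52, 80, 0, 0, 0, 1],
  [113, -52, 117, 0, 0, 0, 1],
])

```text
time: 22.0
tcp_pos: [429.3, 362.5, 59.0]
eef_rot: [0.002, 0.906, 0.422, 0.002]
wrist_force: [-0.1, 0.6, -1.3]
finger_gap: 94.3
grasp_force: 0.0
```

>>> servo_tool([
  [0, 0, 0, 0, 0, 0, 1],
  [0, 0, 0, 0, 0, 0, 1],
])

```text
time: 22.17
tcp_pos: [427.9, 359.0, 59.5]
eef_rot: [0.003, 0.907, 0.422, -0.001]
wrist_force: [0.6, 0.4, 1.3]
finger_gap: 93.8
grasp_force: 0.0
```

```bash
python3 go.py 429 359 -3 50; python3 see.py w17; python3 cup.py 429 359 38 33 58
```

```text
[ 1.   0.6 62.5] [ 0.004  0.004 -0.002] gap 93.8 t 22.1667 j [-0.3   0.52 -0.57  1.87  0.37  0.86 -1.76]
n 1170 enc [429. 359.] 26.5 ell [428.9 358.9] [51.2 52.6] zmax 45.9
```

>>> servo_tool([
  [1, 0.5, 25, 0, 0, 0, 1],
  [1, 0.5, 50, 0, 0, 0, 1],
  [1, 0.5, 62, 0, 0, 0, 1],
  [1, 0.5, 62, 0, 0, 0, 1],
  [1, 0.5, 62, 0, 0, 0, -1],
], newtons=8)

```text
time: 22.63
tcp_pos: [430.4, 360.9, -0.1]
eef_rot: [0.002, 0.907, 0.422, 0.002]
wrist_force: [0.0, -0.3, 0.6]
finger_gap: 89.8
grasp_force: 0.0
```

>>> servo_tool([
  [0, 0, 0, 0, 0, 0, -1],
  [0, 0, 0, 0, 0, 0, -1],
  [0, 0, 0, 0, 0, 0, -1],
  [0, 0, 0, 0, 0, 0, -1],
  [0, 0, 0, 0, 0, 0, -1],
])

```text
time: 23.05
tcp_pos: [429.8, 360.8, -1.4]
eef_rot: [0.002, 0.906, 0.422, 0.001]
wrist_force: [0.4, -0.3, -0.6]
finger_gap: 57.2
grasp_force: 0.0
```

>>> servo_tool([
  [0, 0, 0, 0, 0, 0, -1],
  [0, 0, 0, 0, 0, 0, -1],
  [0, 0, 0, 0, 0, 0, -1],
])

```text
time: 23.3
tcp_pos: [429.6, 360.8, -1.7]
eef_rot: [0.002, 0.906, 0.422, 0.001]
wrist_force: [-0.1, 0.1, 4.0]
finger_gap: 50.3
grasp_force: 8.0
```

>>> servo_tool([
  [0, 0, -5, 0, 0, 0, -1],
  [0, 0, -20, 0, 0, 0, -1],
  [0, 0, -45, 0, 0, 0, -1],
  [0, 0, -75, 0, 0, 0, -1],
  [0, 0, -75, 0, 0, 0, -1],
], newtons=12)

```text
time: 23.72
tcp_pos: [430.8, 362.8, 78.0]
eef_rot: [0.002, 0.906, 0.422, 0.004]
wrist_force: [0.8, 1.3, 0.2]
finger_gap: 50.5
grasp_force: 12.0
```

```bash
python3 see.py w18 brown_mid; python3 go.py 417.6 85 80 50; python3 cup.py 430 361 40 100 135
```

```text
brown_mid 0.98 [239. 256.] [405.  334.5  21. ]
brown_mid 0.2 [ 78. 303.] [532.7 423.6  21. ]
[-219.2  168.4   -5.3] [ 0.006 -0.001 -0.001] gap 50.2 t 23.8167 j [-0.3   0.5  -0.59  1.86  0.36  0.89 -1.75]
n 4403 enc [435.4 369.7] 37.1 ell [429.1 362.8] [50.  78.3] zmax 135.0
```

View pics/w18.png

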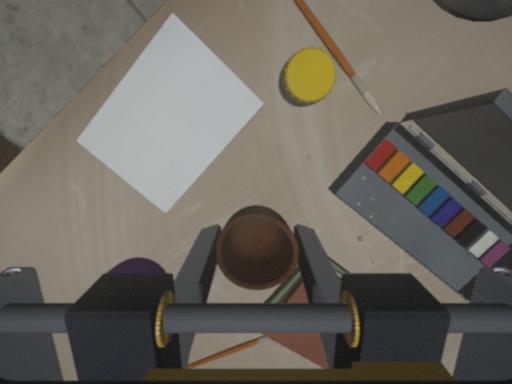

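The brown cup is held level at (257,248). Carry it to its saucer.

>>> servo_tool([
  [-20, 15, -5, 0, 0, 0, -1],
  [-45, 34, -5, 0, 0, 0, -1],
  [-70, 54, -5, 0, 0, 0, -1],
  [-95, 73, -5, 0, 0, 0, -1],
  [-120, 92, -5, 0, 0, 0, -1],
])

```text
time: 24.23
tcp_pos: [421.5, 208.1, 77.6]
eef_rot: [0.002, 0.906, 0.422, -0.0]
wrist_force: [0.1, 0.1, -1.0]
finger_gap: 50.6
grasp_force: 12.0
```

>>> servo_tool([
  [-25, 19, 0, 0, 0, 0, -1],
  [-50, 38, 0, 0, 0, 0, -1],
  [-75, 57, 10, 0, 0, 0, -1],
  [-97, 75, 30, 0, 0, 0, -1],
  [-97, 75, 30, 0, 0, 0, -1],
])

```text
time: 24.65
tcp_pos: [415.2, 81.7, 45.9]
eef_rot: [0.002, 0.908, 0.42, -0.002]
wrist_force: [-0.4, 0.0, -0.9]
finger_gap: 50.2
grasp_force: 12.0
```

>>> servo_tool([
  [0, 0, 0, 0, 0, 0, -1],
  [0, 0, 0, 0, 0, 0, -1],
])

```text
time: 24.82
tcp_pos: [417.3, 87.6, 48.6]
eef_rot: [0.002, 0.906, 0.422, 0.0]
wrist_force: [0.3, 0.5, 0.1]
finger_gap: 50.5
grasp_force: 12.0
```

```bash
python3 see.py w19; python3 sauc.py 417.6 85 47; python3 go.py 417.6 85 4 50; python3 - <<'E'
from h import *
s=env.read_state(); z=np.load('last.npz'); C=z['C']
L=rot(s['eef_rot']).inv().apply((C-s['tcp_pos']).reshape(-1,3))
m=(abs(L[:,1])<9)&(L[:,2]<-25)&(L[:,2]>-55)&(L[:,0]>5)&(L[:,0]<40); print(m.sum(),np.percentile(L[m][:,0],[50,90,99]),'z',np.percentile(L[m][:,2],[1,10,50]))
m=(abs(L[:,1])<9)&(L[:,2]<-25)&(L[:,2]>-55)&(L[:,0]<-5)&(L[:,0]>-40); print(m.sum(),np.percentile(L[m][:,0],[1,10,50]),'z',np.percentile(L[m][:,2],[1,10,50]))
E
```

```text
saucer 2918 [418.2  85.4  46.4] enc ((417.8860778808594, 85.25530242919922), 46.891693115234375)
[-2.3  1.8 44.9] [0.004 0.    0.   ] gap 50.3 t 24.8667 j [ 0.21  0.32 -0.55  2.19  0.26  0.7  -1.23]
362 [22.06734103 23.28877287 23.76344588] z [-45.99334064 -45.03174845 -42.86608243]
618 [-27.34766136 -25.51143416 -23.66322975] z [-45.40370315 -44.65417514 -37.56268835]
```

>>> servo_tool([
  [0, 1, 15, 0, 0, 0, -1],
  [0, 1.3, 28, 0, 0, 0, -1],
  [0, 1.3, 38, 0, 0, 0, -1],
  [0, 1.3, 38, 0, 0, 0, -1],
  [0, 1.3, 38, 0, 0, 0, -1],
])

```text
time: 25.28
tcp_pos: [418.5, 87.0, 11.0]
eef_rot: [0.002, 0.906, 0.423, 0.001]
wrist_force: [-0.1, 0.5, -0.6]
finger_gap: 50.1
grasp_force: 12.0
```

>>> servo_tool([
  [0, 0, 1, 0, 0, 0, -1],
  [0, 0, 2, 0, 0, 0, -1],
  [0, 0, 2, 0, 0, 0, -1],
])

```text
time: 25.53
tcp_pos: [419.0, 86.4, 9.4]
eef_rot: [0.002, 0.906, 0.422, 0.001]
wrist_force: [-0.9, -0.8, 0.6]
finger_gap: 50.3
grasp_force: 12.0
```

>>> servo_tool([
  [0, 0, 2, 0, 0, 0, -1],
  [0, 0, 4, 0, 0, 0, -1],
  [0, 0, 5, 0, 0, 0, -1],
  [0, 0, 5, 0, 0, 0, -1],
])

```text
time: 25.87
tcp_pos: [418.7, 86.2, 3.8]
eef_rot: [0.002, 0.906, 0.422, 0.001]
wrist_force: [-0.4, 0.6, -1.3]
finger_gap: 50.4
grasp_force: 12.0
```

>>> servo_tool([
  [0, 0, 1, 0, 0, 0, -1],
  [0, 0, 1, 0, 0, 0, -1],
])

```text
time: 26.03
tcp_pos: [418.8, 86.3, 3.0]
eef_rot: [0.002, 0.906, 0.422, 0.001]
wrist_force: [0.4, 0.4, -1.0]
finger_gap: 50.0
grasp_force: 12.0
```

>>> servo_tool([
  [0, 0, 0.7, 0, 0, 0, -1],
  [0, 0, 0.7, 0, 0, 0, -1],
])

```text
time: 26.2
tcp_pos: [418.8, 86.3, 2.3]
eef_rot: [0.002, 0.906, 0.422, 0.001]
wrist_force: [0.0, 0.1, -1.0]
finger_gap: 50.4
grasp_force: 12.0
```

>>> servo_tool([
  [0, 0, 1, 0, 0, 0, -1],
  [0, 0, 1, 0, 0, 0, -1],
])

```text
time: 26.37
tcp_pos: [419.1, 86.4, 1.6]
eef_rot: [0.002, 0.906, 0.422, 0.001]
wrist_force: [-2.5, -0.3, 10.1]
finger_gap: 50.1
grasp_force: 12.0
```

Contact. Release, rise and check everything.

>>> servo_tool([
  [0, 0, -0.5, 0, 0, 0, -0.2],
  [0, 0, -0.5, 0, 0, 0, 0.5],
  [0, 0, -0.5, 0, 0, 0, 1],
  [0, 0, -0.5, 0, 0, 0, 1],
  [0, 0, -0.5, 0, 0, 0, 1],
])

```text
time: 26.78
tcp_pos: [418.8, 86.3, 1.8]
eef_rot: [0.002, 0.906, 0.422, 0.001]
wrist_force: [0.4, -0.2, 0.5]
finger_gap: 73.5
grasp_force: 0.0
```

>>> servo_tool([
  [0, 0, -20, 0, 0, 0, 1],
  [0, 0, -60, 0, 0, 0, 1],
  [0, 0, -100, 0, 0, 0, 1],
  [-30, 0, -140, 0, 0, 0, 1],
  [-65, 0, -170, 0, 0, 0, 1],
])

```text
time: 27.2
tcp_pos: [382.7, 45.3, 165.4]
eef_rot: [0.002, 0.906, 0.424, 0.002]
wrist_force: [-0.1, -1.7, 0.3]
finger_gap: 94.2
grasp_force: 0.0
```

>>> servo_tool([
  [0, 0, 0, 0, 0, 0, 1],
  [0, 0, 0, 0, 0, 0, 1],
])

```text
time: 27.37
tcp_pos: [382.9, 43.0, 164.8]
eef_rot: [0.004, 0.907, 0.421, 0.002]
wrist_force: [0.4, -0.5, -0.9]
finger_gap: 93.7
grasp_force: 0.0
```

```bash
python3 see.py w20; python3 sauc.py 418 85 47; python3 cup.py 418 85 40 38 60; python3 sauc.py 422 -91 58; python3 cup.py 422 -91 42 66 85; python3 - <<'E'
from h import *
shot('side','side9'); a=cv2.imread('pics/side9.png'); cv2.imwrite('pics/v9.png',cv2.resize(a[100:320,120:370],(680,598),interpolation=cv2.INTER_CUBIC))
E
```

```text
saucer 3060 [417.7  85.1  46.6] enc ((417.58837890625, 84.98313903808594), 46.93366241455078)
n 571 enc [416.3  86.1] 26.3 ell [416.4  86. ] [50.8 52.3] zmax 49.4
saucer 1831 [421.9 -91.5  57.7] enc ((421.9327087402344, -91.4644775390625), 58.03556442260742)
n 316 enc [421.2 -91.7] 33.3 ell [421.1 -91.3] [64.9 66.5] zmax 76.7
```

View pics/v9.png

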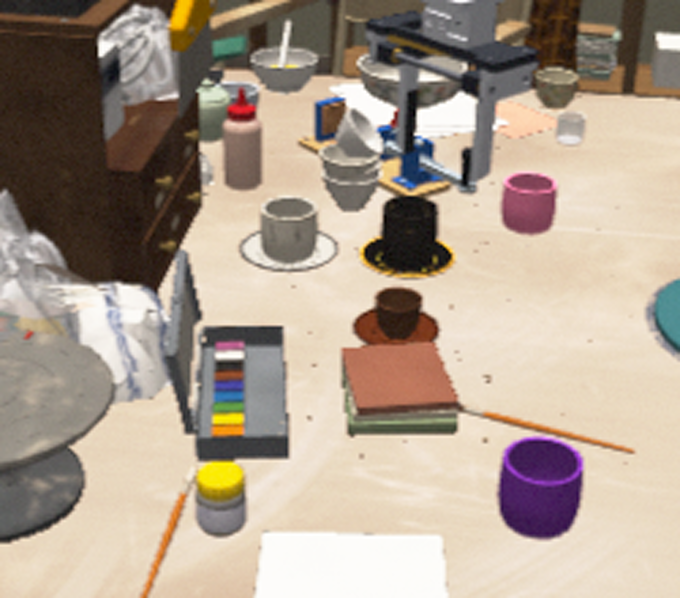

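All three cups stand upright on their saucers (pale 288,232; black 410,233; brown 399,314). The jar and the glue bottle are undisturbed, and the arm is clear of everything.

```bash
python3 -c "
from workcell import env
print(env.hand_in())"
```

```text
the job is handed in; nothing more can be done
None
```

I lifted the pawl, drew the bar back about 33 mm, and stood all three cups upright on their own saucers, each within about 2 mm of centre; the job is handed in, but no verdict came back.

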